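# Load a terminal board into the test stand and lock it

## Task

Load the brown terminal board into the blue test stand: set its foot into the slot with the board tilted back, its studded front face upward and towards the white wall, and let go so that it lies on the sloping rest. Then take it again by the round brass bar along its top edge, straighten it upright against the white wall and let go. Finally slide the red-topped keeper fully home to its end stop so that its rod locks the board from behind, and leave the end cap, the tape rolls and the cup where they are.

Things in the scene. Friction and masses are not known exactly. Their poses are not given: they have to be found in the camera images.
- board: Loose brown insulating board, 0.12 kg, lying flat, front face up. Plate 90 mm (own x) x 56 mm (own y) x 8 mm (own z), with a round brass bar at its top end; 108 x 56 x 12 mm in all. Origin: centre of the plate's back face; x points from foot to bar, z out of the front face, which has studs 3 mm high near both long edges. Finally own x points up and own z along stand -x.
- foot (a point): Middle of the board's foot end face: 45 mm from the board's origin along board -x, 4 mm along board z.
- face (a point): Middle of the board plate's front face: 8 mm from the board's origin along board z.
- bar (a point): Centre of the brass bar, 12 mm diameter, 50 mm long along board y: 57 mm from the board's origin along board x, 6 mm along board z. A neck 6 mm long, 30 mm wide, 4 mm thick, level with the back face, joins it to the plate. With the board on the rest it is about 73 mm along stand x and 84 mm above the table; with the board upright, about 110 mm above the table.
- stand: Fixed test stand, -x side roughly towards the robot. Blue base 8 mm thick, x -23 to 67, y -50 to 130 mm. Origin on the table, in the plane of the white wall's slot-side face, at mid slot; z up. White wall: y -15 to 15, x -7 to 0 mm, 68 mm high. Rest behind the slot: two rails, y -19 to 19 mm, upper surface sloping up at 45 degrees from x 10.5, z 12 mm to x 48, z 49 mm. Nothing stands above it.
- slot (a point): Middle of the slot's floor: x 5.25, y 0, z 8 mm in the stand's frame. The slot runs along stand y from -33 to 33 mm between two cheeks that rise 14 mm above its floor; it is 10.5 mm wide (stand x 0 to 10.5 mm), its rear wall only 4 mm high, its other side the white wall. A board on the rest tilts 45 degrees, its lowest corner at about stand x 6.5 mm.
- keeper (a joint): Slide of the keeper along stand -y, in m: 0 open, 0.045 fully home at its end stop (starts between 0 and 0.010). It stays where it is left; about 1.5 N moves it. Home, its rod lies behind the upright board and overlaps it by 23 mm; it cannot come home while the board lies on the rest, nor can the board be straightened once it is home.
- keeper_grip (a point): Middle of the keeper's red grip, a block 14 mm along stand x, 24 mm along stand y and 26 mm high, top 94 mm above the table; this point is 83 mm above it. Below it the keeper is black, 16 mm thick for 36 mm. At joint 0 it is at stand x 15.5, y 105 mm; it moves with the joint to y 60 mm.
- keeper_tip (a point): Rounded tip of the keeper's steel rod (8 mm diameter, along stand y, 58 mm above the table); at joint 0 at stand y = 50 mm, at joint 0.045 at y = 5 mm; stand x = 15.5 mm.
- end_cap: Bystander: cast round end cap, 60 mm diameter, 20 mm high; origin at the centre of its underside.
- white_tape: Bystander: roll of white tape, 68 mm diameter, 18 mm high; origin at the centre of its underside.
- cup: Bystander: green cup, 70 mm diameter, 45 mm high; origin at the centre of its underside.
- yellow_tape: Bystander: roll of yellow tape, 62 mm diameter, 12 mm high; origin at the centre of its underside.
There are look-alikes about, which are no part of the job. Of the things shaped like the board, the brown one is meant.

How it is judged:
On the way, in this order (a step that is already met when the one before it is completed fails the run):
1. the board lies on the sloping rest, tilted back, its foot in the slot, released (angle between board's own x axis and vertical between 0.55 and 1 rad and z of foot in the frame of stand below 0.0165 m and x of foot in the frame of stand between 0 and 0.013 m and z of face in the frame of stand above 0.03 m and contact force between the fingers and board below 0.1 N and linear speed of board below 0.03 m/s), for 0.2 s.
2. the board has been taken again by its brass bar and stands upright with its foot in the slot (angle between board's own x axis and vertical below 0.1 rad and z of foot in the frame of stand below 0.0115 m and x of foot in the frame of stand between 0 and 0.0115 m and y of foot in the frame of stand between -0.009 and 0.009 m and x of face in the frame of stand between -0.005 and 0.0075 m and distance between the grasp point and bar below 0.035 m and contact force between the fingers and board above 0.2 N), for 0.1 s.
At the end, for the whole second after the job is handed in: The board stands upright (own x within 0.1 rad of vertical) with its foot down in the slot (foot end under 3.5 mm above the slot's floor, between the cheeks), its front face at the white wall (within 7.5 mm of its plane), released and at rest, and the keeper is home to within 3.5 mm of its end stop (angle between board's own x axis and vertical below 0.1 rad and z of foot in the frame of stand below 0.0115 m and x of foot in the frame of stand between 0 and 0.0115 m and y of foot in the frame of stand between -0.009 and 0.009 m and x of face in the frame of stand between -0.005 and 0.0075 m and value of joint keeper above 0.0415 m and linear speed of board below 0.02 m/s and contact force between the fingers and board below 0.05 N); the robot touches nothing.
It fails at once if a bystander is moved by more than 30 mm (distance of any of end_cap, white_tape, cup, yellow_tape from where it was at the start of the episode above 0.03 m).
It also fails if it takes over 67 s, if anything falls off the work surface, if the arm or the gripper's body presses on something with over 40 N, if the wrist force passes 120 N, or if a joint passes its speed limit or range.

## Robot

A 6-joint arm with a two-finger parallel gripper is mounted at the origin on a cart in front of the work surface, level with it; the furniture and walls round the work are solid. World frame = base frame: x ahead of the robot, y to its left, z up, the work surface at z = 0. Lengths are in m, angles in rad, forces in N, time in s.
With the tool pointing down it reaches from about 0.35 to 0.95 m from the base axis. Payload 17.4 kg.
Tool frame: the origin (TCP) lies midway between the tips of the shut fingers; the grasp point (between the pads) lies 19 mm behind it; z points along the fingers, y is the direction in which the jaws open and shut (so a half turn about z gives the same grasp; the last joint's range is limited). The gripper opens to 93 mm and grips with 3 to 60 N. Pads are 15 mm wide; open, the fingers measure 128 mm over their backs; the gripper's body (75 mm by 188 mm) begins 65 mm behind the grasp point.
Start: joints at [-1.215, 0.116, 1.442, -0, 1.584, -0.038], TCP at [0.259, -0.623, 0.219] pointing down, gripper open.
Joint ranges: [-2.83, 2.83], [-0.83, 2.19], [0.07, 2.5], [-1.14, 4.28], [0.01, 3], [-2.97, 2.97]. Speed limits (rad/s): [1.89, 1.89, 2.22, 3.14, 3.14, 3.14].

## Interface

Orientations are given as a rotation vector (axis times angle).
In Python, from cell import arm gives the robot as it stands.
- The arm moves only by the tool play_rows, never from a script. Its argument "targets" is a list of rows, each a list of 3 entries, a list of its own where there are three numbers: the turn, a rotation vector about the tool's x, y, z in degrees, then the shift along the tool's x, y, z in m, then the finger opening in m, from 0 to 0.093. A call has 1 to 10 rows; each row is the pose to reach, as a shift and turn from the pose commanded when the call began, along the tool's axes at that moment; what a row does not reach only later rows make up. A row lasts 1/10 s, in which the tool goes at most 50 mm and 8.59 degrees, less where a joint would pass 70% of its speed; a pose out of reach is approached as far as the arm can. A call with a gripper value outside its range is refused whole. The fingers move at their own pace and stop on an object; "grip_force" is the grip in N (left out, the last holds). Time passes only in rows, so rows that repeat a pose let the fingers close. It gives the time, the measured TCP pose, the force and the opening at its end, in the units of the state.
- arm.get_state(): the state, without advancing time (a new reading comes with each control period).
- arm.get_image(name): name is "side" or "top"; returns a dict with "frame" (480x640x3 uint8, blue, green, red), "fx", "fy", "cx", "cy" (pixels), "extrinsics" (4x4, takes a point from camera to world coordinates). Camera axes: x right, y down, z forward; pixel columns grow to the right and rows downward; lengths in m; the calibration is good to about 2 mm. A picture is of the moment at which its call begins. There is no depth.
- arm.close_job(): hands the job in, once; it reports no verdict.
Trained networks look in a picture, given as the dict that the camera call returned (one of the last four; its "shot" number tells which), for a name from the list of things; names that differ only in an ending like _2 or _b are one class to them, and where a whole thing is asked for, a point or a joint stands for the part that bears it (a point fixed in the world has none). Each returns a list of dicts, best first, with "score" (0 to 1); they miss things now and then, are a little off and sometimes report something else, mostly with a low value. They report only what shows in the picture. A call takes as long as a camera call. They do not tell look-alikes from the thing itself.
- arm.boxes_of(picture, name): "location" ([column, row] in pixels, amid what is visible of it).
- arm.silhouettes(picture, name): "region" (480x640 bool, what is visible of it) and "location" ([column, row] in pixels, amid what is visible of it).
The state is a dict: "time_s": time; "joint_pos": joint angles; "dq": joint speeds; "joint_efforts": joint torques, N m; "position": TCP position; "eef_rot": TCP orientation; "contact_force": force on the tool from outside, world axes, zero at the start; "wrist_torque": the same for the moment, N m; "width": finger opening in m.
Only numpy, scipy, OpenCV 4.12 (cv2) and the standard library are available. Lean on these libraries where they do the work, as an engineer would, in place of code of your own. Each camera call takes 0.05 s, during which the arm holds its last target.

## Working session

There is one attempt and no reset: what is moved stays moved. The work goes in short steps, Python scripts to look and compute and a tool call to move; the robot and the scene stay as the last step left them, time stands still between calls to the robot, and variables do not carry over. Pictures are saved under pics/ and viewed, and the job is handed in when it is done.

Besides the shell and the picture viewer there is one more tool, called after "Call:" by a JSON object that holds its "api" and its "payload". play_rows: Moves the arm, as the interface text tells. Its arguments: {"type":"object","properties":{"targets":{"type":"array"},"grip_force":{"type":"number"}},"required":["targets"]}

```bash
ls; mkdir -p pics
python3 - <<'E'
from cell import arm
import cv2,numpy as np
s=arm.get_state()
for k,v in s.items(): print(k,np.round(v,4).tolist())
for n in("side","top"):
    p=arm.get_image(n); cv2.imwrite(f"pics/{n}0.png",p["frame"])
    print(n,p["shot"],p["fx"],p["fy"],p["cx"],p["cy"],np.round(p["extrinsics"],4).tolist())
    for nm in ["board","stand","keeper_grip","end_cap","white_tape","cup","yellow_tape","bar","keeper_tip","slot","foot"]:
        try: print(nm,[(np.round(d["location"],1).tolist(),round(d["score"],2)) for d in arm.boxes_of(p,nm)])
        except Exception as e: print(nm,e)
E
```

```text
pics
time_s 0.0
joint_pos [-1.2148, 0.1165, 1.4423, 0.0, 1.5841, -0.0378]
dq [-0.0014, -0.0002, 0.0001, -0.0008, -0.0003, -0.0017]
joint_efforts [0.0037, -72.1259, -62.261, 0.0782, 0.0238, -0.0]
position [0.2589, -0.6231, 0.2179]
eef_rot [-3.0797, -0.6144, 0.0003]
contact_force [0.7101, 0.3041, -0.7472]
wrist_torque [0.0188, 0.0142, 0.0146]
width 0.0931
side 1 617.3348624972998 617.3348624972998 322.2911631711029 251.87245522090006 [[-0.9613, -0.1377, 0.2385, 0.1793], [-0.2753, 0.4574, -0.8456, 1.4602], [0.0073, -0.8786, -0.4776, 0.7568], [0.0, 0.0, 0.0, 1.0]]
board [([265.3, 381.8], 0.78), ([363.3, 258.7], 0.63), ([304.4, 292.4], 0.33)]
stand [([318.4, 294.4], 0.63), ([308.5, 297.0], 0.56)]
keeper_grip [([317.2, 289.1], 0.91)]
end_cap [([321.3, 293.4], 0.61), ([344.0, 202.3], 0.45)]
white_tape [([322.1, 201.8], 0.5)]
cup [([233.0, 276.1], 0.84)]
yellow_tape [([389.8, 293.8], 0.94)]
bar [([263.1, 379.3], 0.62), ([363.3, 258.8], 0.55)]
keeper_tip [([321.4, 293.5], 0.9)]
slot [([307.0, 297.2], 0.68)]
foot [([362.9, 258.9], 0.7), ([265.4, 376.0], 0.61), ([390.2, 297.5], 0.59)]
top 2 571.144285196875 571.144285196875 330.7530200473101 240.20457768529036 [[-0.0042, -0.9711, 0.2386, 0.2356], [-1.0, 0.004, -0.0012, 0.2413], [0.0002, -0.2386, -0.9711, 1.3749], [0.0, 0.0, 0.0, 1.0]]
board [([171.5, 263.1], 0.73), ([377.1, 295.1], 0.62)]
stand [([287.1, 255.6], 0.79)]
keeper_grip [([264.3, 265.7], 0.67)]
end_cap [([489.5, 237.7], 0.55)]
white_tape [([492.0, 215.8], 0.94)]
cup [([286.3, 183.3], 0.62)]
yellow_tape [([308.8, 321.0], 0.69)]
bar [([376.5, 292.1], 0.55)]
keeper_tip [([375.3, 290.9], 0.54), ([269.9, 268.4], 0.52)]
slot [([286.6, 260.1], 0.6)]
foot [([375.8, 288.3], 0.96), ([172.8, 262.0], 0.58)]
```

View pics/side0.png

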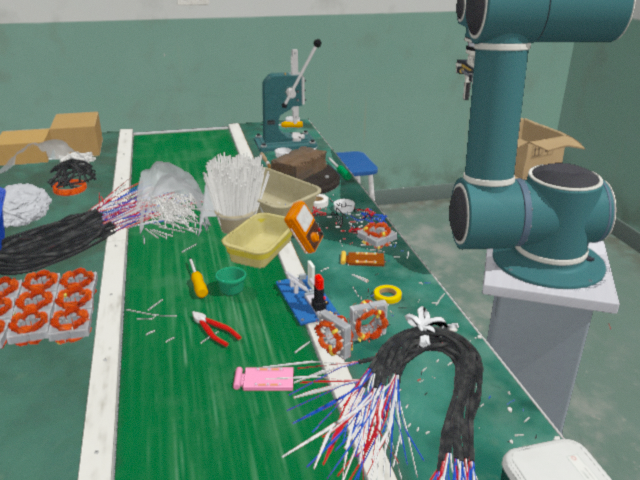

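View pics/top0.png

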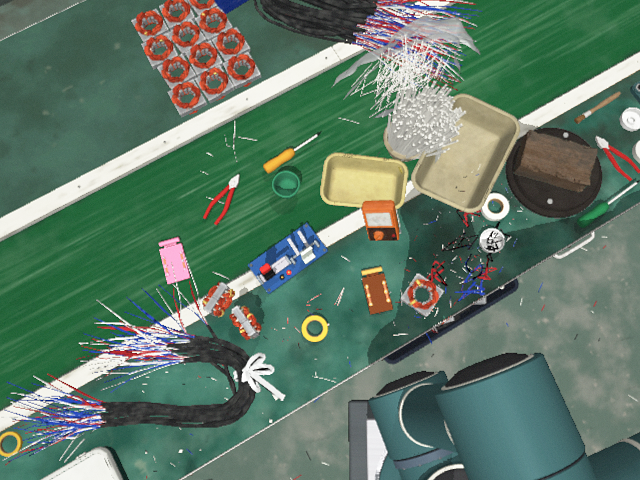

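The top view shows the brown board at about (376,290) with its brass bar at the far end (373,271). The stand is at (287,256) with the red keeper at (267,268), the pink look-alike is at (174,262) and the yellow tape at (315,327). I'll zoom in next.

Run:
```python
import cv2
t=cv2.imread("pics/top0.png"); s=cv2.imread("pics/side0.png")
cv2.imwrite("pics/top0z.png",cv2.resize(t[200:350,240:440],None,fx=4,fy=4,interpolation=cv2.INTER_CUBIC))
cv2.imwrite("pics/side0z.png",cv2.resize(s[230:360,250:420],None,fx=4.5,fy=4.5,interpolation=cv2.INTER_CUBIC))
```

```text
(no output)
```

View pics/top0z.png

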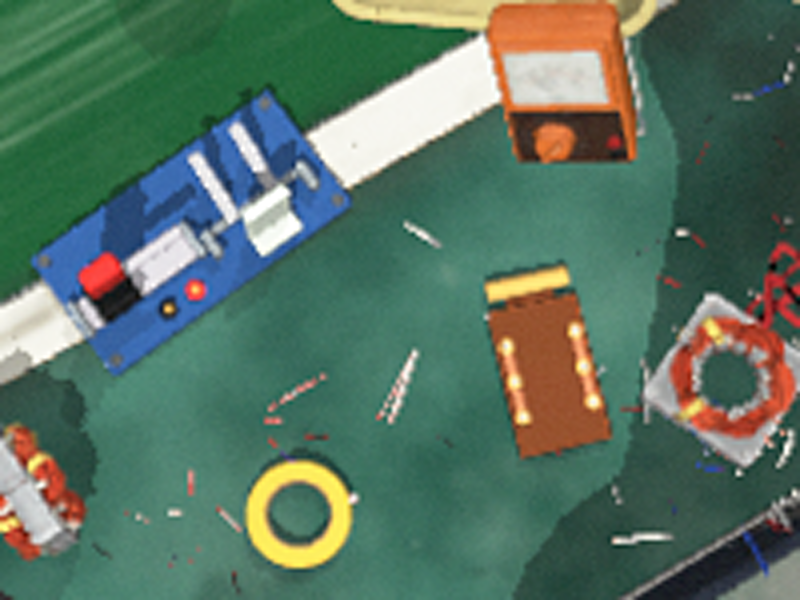

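View pics/side0z.png

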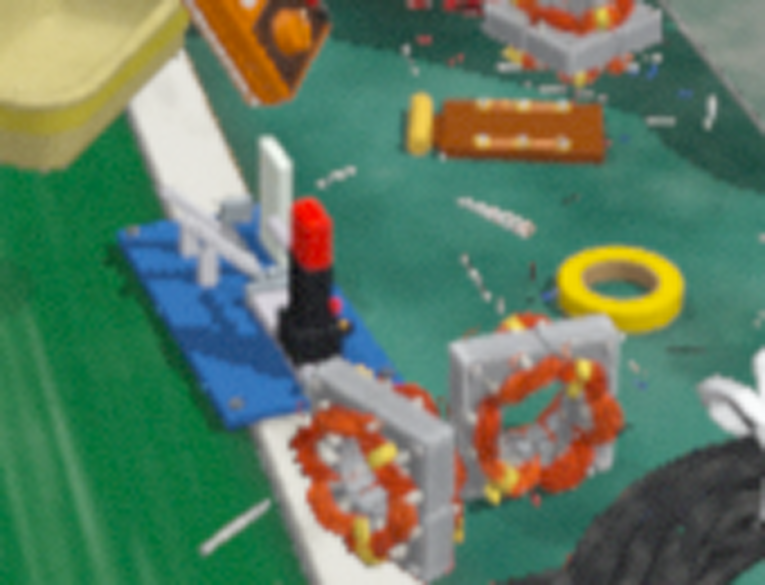

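```bash
cat > h.py <<'E'
import numpy as np,cv2
from scipy.optimize import least_squares
from scipy.spatial.transform import Rotation as R
CAM={
"side":(617.335,322.291,251.872),"top":(571.144,330.753,240.205)}
def proj(p,cam,P):
    K=p;E=np.array(p["extrinsics"]);P=np.atleast_2d(P)
    c=(P-E[:3,3])@E[:3,:3]
    return np.c_[p["fx"]*c[:,0]/c[:,2]+p["cx"],p["fy"]*c[:,1]/c[:,2]+p["cy"]]
def ray(p,uv,z):
    E=np.array(p["extrinsics"]);d=E[:3,:3]@np.array([(uv[0]-p["cx"])/p["fx"],(uv[1]-p["cy"])/p["fy"],1])
    o=E[:3,3];return o+d*(z-o[2])/d[2]
def xf(q,P):
    c,s=np.cos(q[2]),np.sin(q[2]);P=np.atleast_2d(P)
    return np.c_[q[0]+c*P[:,0]-s*P[:,1],q[1]+s*P[:,0]+c*P[:,1],P[:,2]]
def fit(obs,q0):
    # obs: list (pic, local pts (m), pix)
    f=lambda q:np.concatenate([(proj(p,0,xf(q,P))-np.array(U)).ravel() for p,P,U in obs])
    r=least_squares(f,q0,loss="soft_l1");return r.x,f(r.x).reshape(-1,2)
E
python3 - <<'E'
from h import *
from cell import arm
t=arm.get_image("top"); s=arm.get_image("side")
T=lambda L:[(240+u/4,200+v/4) for u,v in L]; S=lambda L:[(250+u/4.5,230+v/4.5) for u,v in L]
A=lambda L:np.array(L)/1000.
st=A([[67,130,8],[-23,130,8],[-23,-50,8],[67,-50,8]]); 
ot=(t,st,T([(35,262),(110,373),(352,200),(267,90)]))
ow=(t,A([[-3.5,15,68],[-3.5,-15,68]]),T([(247,220),(288,187)]))
os=(s,A([[67,-50,8],[67,130,8]]),S([(118,235),(230,426)]))
q0=[0.25,0.3,-0.5]
for o in ([ot],[ot,os],[ot,os,ow]):
    q,r=fit(o,q0);print(q,np.degrees(q[2]));print(np.round(r,1).tolist())
np.save("stand.npy",q)
# keeper red top
for nm,p,o in(("t",t,(240,200)),("s",s,(250,230))):
    f=p["frame"].astype(int); m=(f[:,:,2]>180)&(f[:,:,1]<70)&(f[:,:,0]<70)
    n,l,stt,c=cv2.connectedComponentsWithStats(m.astype(np.uint8))
    print(nm,[(np.round(c[i],1).tolist(),stt[i].tolist()) for i in range(1,n) if stt[i][4]>15])
for j in (0,.005,.01):
    print(j,proj(t,0,xf(q,A([[15.5,105-1000*j,94]]))),proj(s,0,xf(q,A([[15.5,105-1000*j,83]]))))
b=(t,A([[-45,28,8],[-45,-28,8],[57,25,12],[57,-25,12]]),T([(522,458),(610,437),(486,290),(567,270)]))
bs=(s,A([[-45,28,8],[-45,-28,8],[57,25,12],[57,-25,12]]),S([(605,145),(605,105),(420,148),(422,100)]))
for o in ([b],[b,bs]):
    q,r=fit(o,[0.3,0.16,0.2]);print(q,np.degrees(q[2]));print(np.round(r,1).tolist())
np.save("board.npy",q)
E
```

```text
[0.53435213 0.29960392 0.63781819] 36.54429033795413
[[-1.7, -0.8], [0.9, 0.8], [0.3, 0.4], [-0.1, -0.4]]
[0.5341633  0.30064868 0.63938837] 36.634255137204356
[[-2.1, -0.7], [0.5, 0.9], [-0.1, 0.4], [-0.6, -0.3], [-0.0, -1.7], [0.1, -2.3]]
[0.53423549 0.29953545 0.63985624] 36.66106220794913
[[-1.6, -0.7], [1.0, 0.9], [0.3, 0.4], [-0.2, -0.4], [0.1, -1.9], [0.2, -2.6], [-0.7, -0.5], [-0.7, 0.2]]
t [([193.0, 48.8], [191, 45, 6, 8, 16]), ([624.0, 157.3], [609, 146, 31, 27, 105]), ([616.5, 164.5], [604, 148, 28, 33, 110]), ([215.5, 200.3], [204, 185, 25, 33, 124]), ([225.3, 205.5], [215, 188, 19, 37, 127]), ([264.6, 267.9], [260, 264, 10, 9, 37]), ([430.8, 284.9], [426, 283, 10, 5, 16]), ([126.3, 328.6], [120, 327, 13, 4, 21]), ([120.8, 351.6], [116, 351, 9, 3, 16])]
s [([42.2, 272.1], [39, 271, 7, 3, 17]), ([319.3, 281.1], [315, 275, 8, 14, 77]), ([64.0, 282.1], [62, 280, 5, 5, 19]), ([72.4, 288.3], [68, 286, 10, 6, 27]), ([37.7, 290.1], [34, 289, 8, 4, 24]), ([19.3, 302.5], [16, 299, 7, 7, 33]), ([70.4, 308.8], [68, 307, 6, 5, 17]), ([29.9, 310.6], [25, 309, 11, 5, 28]), ([80.0, 319.9], [75, 316, 10, 8, 21]), ([54.6, 321.8], [52, 319, 7, 7, 32]), ([223.1, 326.6], [206, 319, 34, 19, 106]), ([211.8, 332.6], [200, 321, 27, 24, 109]), ([12.7, 324.9], [10, 322, 7, 6, 32]), ([339.1, 428.5], [333, 421, 14, 16, 42]), ([370.0, 440.3], [365, 428, 13, 23, 54]), ([328.3, 451.9], [324, 446, 9, 16, 35])]
0 [[263.68125469 268.67986533]] [[320.36587539 281.34222457]]
0.005 [[265.46985353 267.38701604]] [[319.53395435 280.18375661]]
0.01 [[267.25648627 266.09558789]] [[318.70726504 279.03257397]]
[0.4390657  0.12859112 0.21663327] 12.412172104593928
[[-0.3, -0.3], [0.4, -0.2], [0.1, 0.0], [-0.1, 0.6]]
[0.43945736 0.12919582 0.22268609] 12.75897291721518
[[-0.5, -0.5], [0.2, -0.5], [-0.3, -0.0], [-0.5, 0.4], [0.5, 1.1], [-0.2, -0.9], [0.2, -3.0], [0.3, -1.9]]
```

```bash
cat >> h.py <<'E'
def frame(q): # planar pose -> R,t
    return R.from_euler("z",q[2]),np.array([q[0],q[1],0.])
def rel(st,pos,Rt):
    R0=R.from_rotvec(st["eef_rot"]);p0=np.array(st["position"])
    d=R0.inv()*Rt
    print("turn",np.round(np.degrees(d.as_rotvec()),2).tolist(),"shift",np.round(R0.inv().apply(np.array(pos)-p0),4).tolist())
def toolR(q,tilt): # tool x along local +x when vertical, tool z down; tilt>0 = tool z leans to local +x (deg)
    return R.from_euler("z",q[2])*R.from_euler("y",-np.radians(tilt))*R.from_euler("x",np.pi)
E
python3 - <<'E'
from h import *
from cell import arm
s=arm.get_state();b=np.load("board.npy");st=np.load("stand.npy")
g=xf(b,[[.022,0,.10]])[0];print(g)
print(toolR(b,45).as_matrix().round(2))
rel(s,g,toolR(b,0))
E
```

```text
[0.46091413 0.13405453 0.1       ]
[[ 0.69  0.22  0.69]
 [ 0.16 -0.98  0.16]
 [ 0.71  0.   -0.71]]
turn [-0.0, -0.0, 9.8] shift [0.477, -0.6219, 0.1187]
```

Call:
{"api": "play_rows", "payload": {"targets": [[[0,0,9.8],[0.477,-0.622,0.05],0.093],[[0,0,9.8],[0.477,-0.622,0.05],0.093],[[0,0,9.8],[0.477,-0.622,0.05],0.093],[[0,0,9.8],[0.477,-0.622,0.05],0.093],[[0,0,9.8],[0.477,-0.622,0.05],0.093],[[0,0,9.8],[0.477,-0.622,0.05],0.093],[[0,0,9.8],[0.477,-0.622,0.05],0.093],[[0,0,9.8],[0.477,-0.622,0.05],0.093],[[0,0,9.8],[0.477,-0.622,0.05],0.093],[[0,0,9.8],[0.477,-0.622,0.05],0.093]]}}

```text
time_s: 2.3
position: [0.3874, -0.1393, 0.187]
eef_rot: [3.122, 0.348, 0.002]
contact_force: [1.6, 0.5, 1.0]
width: 0.0932
```

Run:
```python
from h import *
from cell import arm
s=arm.get_state();b=np.load("board.npy")
print(s["time_s"],s["position"],s["joint_pos"])
rel(s,xf(b,[[.022,0,.10]])[0],toolR(b,0))
```

```text
2.3 [ 0.3874337  -0.13933072  0.18704442] [-4.07197652e-01 -4.80634479e-01  2.01028502e+00  3.22255921e-07
  1.61078338e+00  9.41332404e-01]
turn [0.04, -0.05, -0.02] shift [0.1319, -0.2505, 0.087]
```

Call:
{"api": "play_rows", "payload": {"targets": [[[0,0,0],[0.132,-0.2505,0.04],0.093],[[0,0,0],[0.132,-0.2505,0.087],0.093],[[0,0,0],[0.132,-0.2505,0.087],0.093],[[0,0,0],[0.132,-0.2505,0.087],0.093],[[0,0,0],[0.132,-0.2505,0.087],0.093],[[0,0,0],[0.132,-0.2505,0.087],0.093],[[0,0,0],[0.132,-0.2505,0.087],0.093],[[0,0,0],[0.132,-0.2505,0.087],0.093],[[0,0,0],[0.132,-0.2505,0.087],0.093]]}}

```text
time_s: 3.2
position: [0.461, 0.1317, 0.1003]
eef_rot: [3.122, 0.349, 0.001]
contact_force: [-1.3, -0.1, -0.5]
width: 0.0932
```

Run:
```python
from h import *
from cell import arm
s=arm.get_state();b=np.load("board.npy")
p=arm.get_image("top");cv2.imwrite("pics/top1.png",cv2.resize(p["frame"][200:350,290:490],None,fx=4,fy=4,interpolation=cv2.INTER_CUBIC))
p=arm.get_image("side");cv2.imwrite("pics/side1.png",cv2.resize(p["frame"][130:290,270:480],None,fx=3.8,fy=3.7,interpolation=cv2.INTER_CUBIC))
s=arm.get_state()
print(s["time_s"],s["position"],s["joint_pos"])
rel(s,xf(b,[[.022,0,.003]])[0],toolR(b,0))
```

```text
3.3 [0.46109341 0.13131474 0.10049518] [ 2.24286870e-01 -2.67034826e-01  1.99611280e+00 -8.91713938e-05
  1.41140060e+00  1.57388052e+00]
turn [0.0, -0.06, -0.08] shift [0.0003, -0.0027, 0.0975]
```

View pics/top1.png

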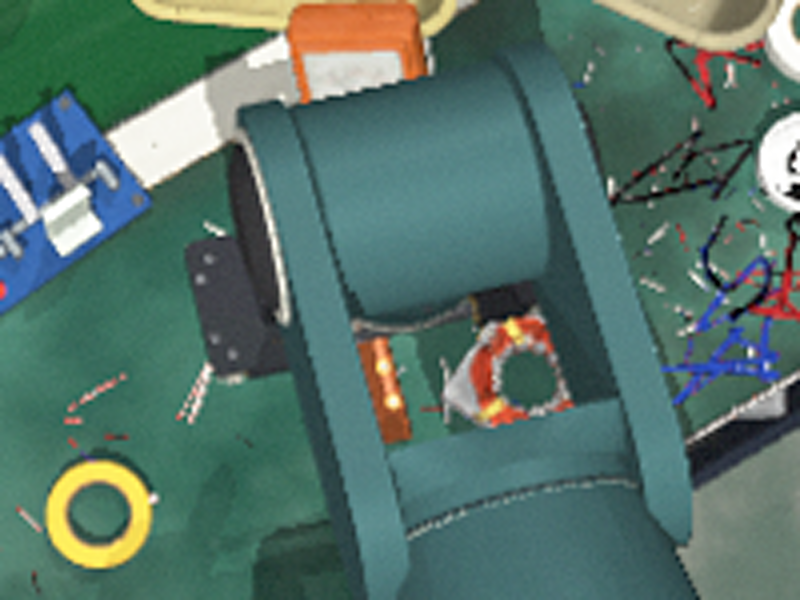

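View pics/side1.png

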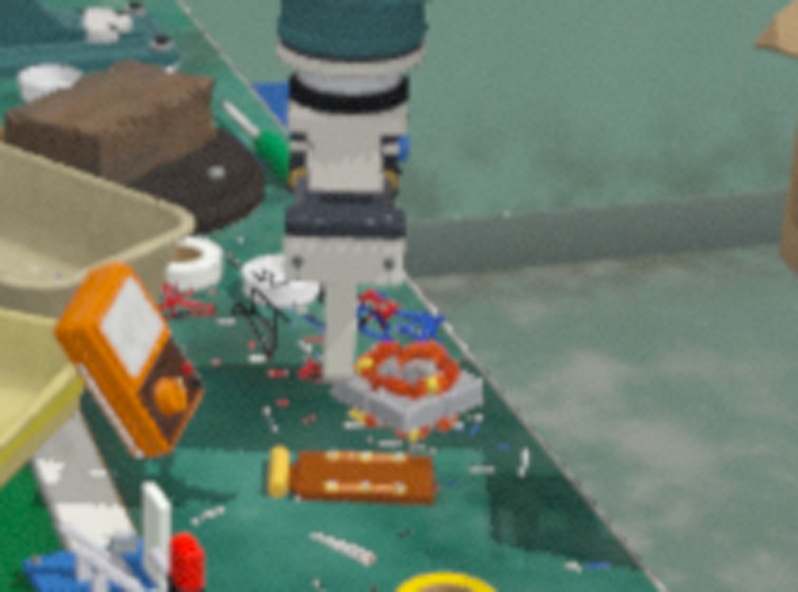

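Call:
{"api": "play_rows", "payload": {"targets": [[[0,0,0],[0,-0.001,0.04],0.082],[[0,0,0],[0,-0.001,0.06],0.082],[[0,0,0],[0,-0.001,0.075],0.082],[[0,0,0],[0,-0.001,0.075],0.082],[[0,0,0],[0,-0.001,0.075],0.082]]}}

```text
time_s: 3.8
position: [0.4611, 0.133, 0.0258]
eef_rot: [-3.122, -0.348, -0.001]
contact_force: [0.4, 0.2, 0.5]
width: 0.0818
```

Run:
```python
from h import *
from cell import arm
b=np.load("board.npy")
p=arm.get_image("side");cv2.imwrite("pics/side2.png",cv2.resize(p["frame"][190:290,310:430],None,fx=6,fy=6,interpolation=cv2.INTER_CUBIC))
s=arm.get_state()
print(s["time_s"],s["position"],s["joint_pos"])
rel(s,xf(b,[[.022,0,.003]])[0],toolR(b,0))
```

```text
3.85 [0.46139079 0.1331476  0.0261673 ] [ 2.27823016e-01 -1.97184100e-01  2.06585768e+00 -4.77356626e-06
  1.27124071e+00  1.57635816e+00]
turn [-0.0, -0.1, -0.02] shift [-0.0003, -0.001, 0.0232]
```

View pics/side2.png

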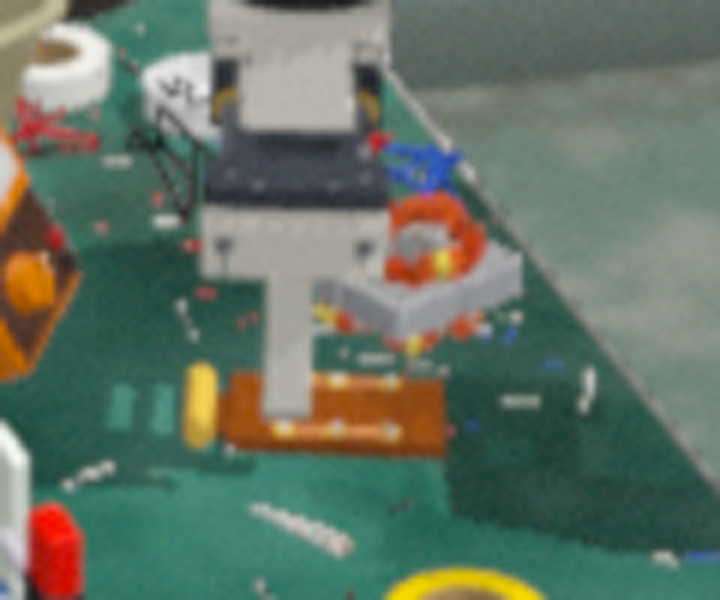

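Call:
{"api": "play_rows", "payload": {"targets": [[[0,0,0],[0,-0.001,0.012],0.082],[[0,0,0],[0,-0.001,0.0225],0.082],[[0,0,0],[0,-0.001,0.0225],0.082],[[0,0,0],[0,-0.001,0.0225],0.05],[[0,0,0],[0,-0.001,0.0225],0.05],[[0,0,0],[0,-0.001,0.0225],0.05],[[0,0,0],[0,-0.001,0.0225],0.05],[[0,0,0],[0,-0.001,0.0225],0.05],[[0,0,0],[0,-0.001,0.0225],0.05]], "grip_force": 20}}

```text
time_s: 4.75
position: [0.4605, 0.1343, 0.0025]
eef_rot: [-3.122, -0.349, -0.0]
contact_force: [-0.1, -0.4, 1.8]
width: 0.0555
```

Call:
{"api": "play_rows", "payload": {"targets": [[[0,0,0],[0,0,-0.015],0.05],[[0,0,0],[0,0,-0.05],0.05],[[0,0,0],[0,0,-0.1],0.05],[[0,0,0],[0,0,-0.14],0.05],[[0,0,0],[0,0,-0.14],0.05]]}}

```text
time_s: 5.25
position: [0.4624, 0.1347, 0.1492]
eef_rot: [-3.121, -0.349, -0.013]
contact_force: [0.8, -0.1, -2.2]
width: 0.0557
```

Run:
```python
from h import *
from cell import arm
b=np.load("board.npy");q=np.load("stand.npy")
p=arm.get_image("side");cv2.imwrite("pics/side3.png",cv2.resize(p["frame"][130:290,290:450],None,fx=3.7,fy=3.7,interpolation=cv2.INTER_CUBIC))
s=arm.get_state()
print(s["time_s"],s["position"],s["width"],s["joint_pos"])
# target: board back corner at (6.5,8)+lift; grip board x=.022,z=.004(TCP height above back)
a=np.pi/4
def tcp(cx,cz,tilt=45,y=0,gx=.022,gz=.004):
    a=np.radians(tilt);bx=np.array([np.sin(a),0,np.cos(a)]);bz=np.array([-np.cos(a),0,np.sin(a)])
    return np.array([cx,y,cz])+(.045+gx)*bx+gz*bz
Pl=tcp(.0065,.008)+np.array([.05,0,.09])
print(Pl)
rel(s,xf(q,Pl)[0],toolR(q,45))
```

```text
5.3 [0.46144206 0.13450693 0.14581549] 0.05558961102472688 [ 2.30545310e-01 -2.95072527e-01  1.94350420e+00  1.57052513e-05
  1.48808167e+00  1.57853423e+00]
[0.10104773 0.         0.14820458]
turn [9.43, 44.05, -22.62] shift [0.1999, -0.1858, -0.0014]
```

View pics/side3.png

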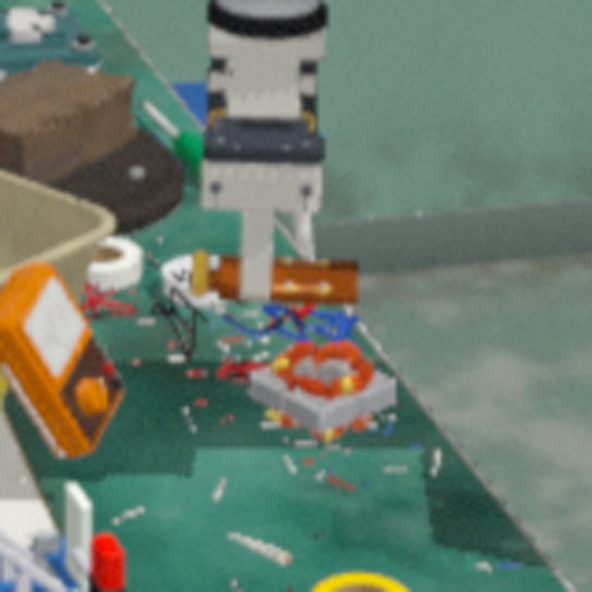

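Call:
{"api": "play_rows", "payload": {"targets": [[[9.4,44.05,-22.6],[0.2,-0.186,-0.03],0.05],[[9.4,44.05,-22.6],[0.2,-0.186,-0.03],0.05],[[9.4,44.05,-22.6],[0.2,-0.186,-0.03],0.05],[[9.4,44.05,-22.6],[0.2,-0.186,-0.03],0.05],[[9.4,44.05,-22.6],[0.2,-0.186,-0.03],0.05],[[9.4,44.05,-22.6],[0.2,-0.186,-0.0014],0.05],[[9.4,44.05,-22.6],[0.2,-0.186,-0.0014],0.05],[[9.4,44.05,-22.6],[0.2,-0.186,-0.0014],0.05],[[9.4,44.05,-22.6],[0.2,-0.186,-0.0014],0.05]]}}

```text
time_s: 6.2
position: [0.6144, 0.3594, 0.1451]
eef_rot: [-2.567, -0.847, -1.053]
contact_force: [0.1, 0.2, -0.8]
width: 0.0557
```

```bash
cat >> h.py <<'E'
def tcp(cx,cz,tilt=45,y=0,gx=.022,gz=.0025):
    a=np.radians(tilt);bx=np.array([np.sin(a),0,np.cos(a)]);bz=np.array([-np.cos(a),0,np.sin(a)])
    return np.array([cx,y,cz])+(.045+gx)*bx+gz*bz
def tcp_in_stand(s,q):
    d=np.array(s["position"])-[q[0],q[1],0];return R.from_euler("z",-q[2]).apply(d)
E
python3 - <<'E'
from h import *
from cell import arm
q=np.load("stand.npy")
for n,(a,b,c,d) in {"side":(200,330,240,400),"top":(180,320,220,400)}.items():
    p=arm.get_image(n);cv2.imwrite(f"pics/{n}4.png",cv2.resize(p["frame"][a:b,c:d],None,fx=4.4,fy=4.4,interpolation=cv2.INTER_CUBIC))
s=arm.get_state()
print(s["time_s"],s["position"],s["width"],s["joint_pos"],tcp_in_stand(s,q))
rel(s,xf(q,tcp(.0065,.008)+[.02,0,.05])[0],toolR(q,45))
E
```

```text
6.3 [0.61478998 0.3595746  0.14573252] 0.056243097411430715 [ 0.43127417 -0.17811705  1.99427007  0.27308312  0.57211344  1.19262076] [1.00467515e-01 6.48185121e-05 1.45732521e-01]
turn [-0.01, 0.23, -0.13] shift [-0.0473, 0.0002, 0.0074]
```

View pics/side4.png

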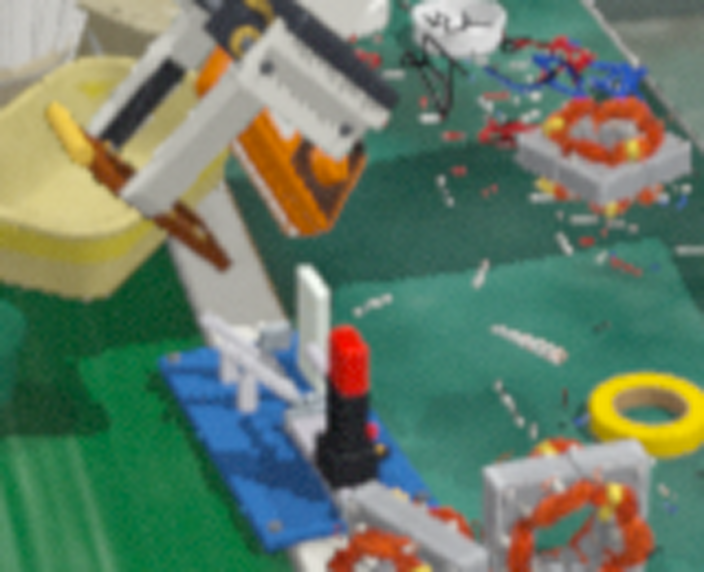

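View pics/top4.png

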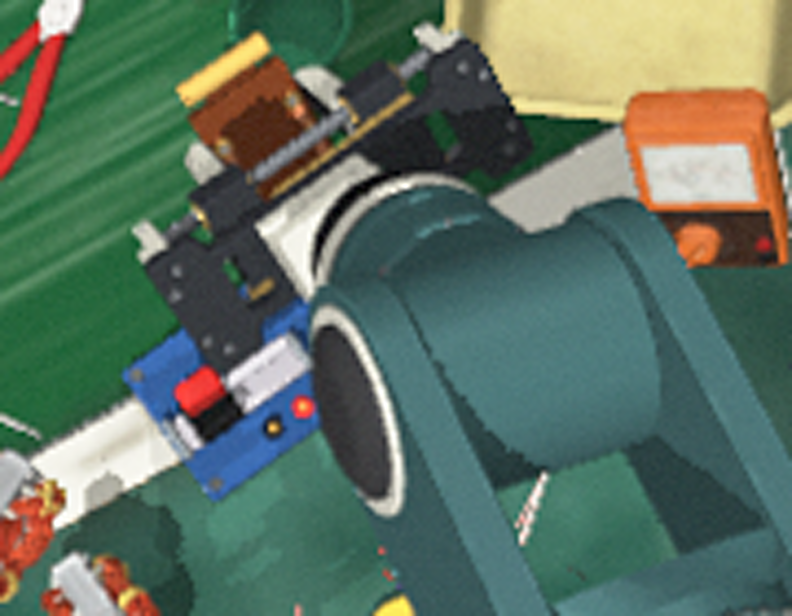

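Call:
{"api": "play_rows", "payload": {"targets": [[[0,0,0],[-0.022,0,0.003],0.05],[[0,0,0],[-0.047,0,0.007],0.05],[[0,0,0],[-0.047,0,0.007],0.05],[[0,0,0],[-0.047,0,0.007],0.05]]}}

```text
time_s: 6.7
position: [0.5921, 0.343, 0.1073]
eef_rot: [-2.565, -0.847, -1.056]
contact_force: [0.8, 0.9, -0.7]
width: 0.0556
```

Run:
```python
from h import *
from cell import arm
q=np.load("stand.npy")
s=arm.get_state()
p=arm.get_image("side");f=p["frame"].copy()
Rt=R.from_rotvec(s["eef_rot"])
# board frame from tool: bx=tool x, bz=-tool z, by=-tool y
M=Rt.as_matrix();B=np.c_[M[:,0],-M[:,1],-M[:,2]]
o=np.array(s["position"])-B@[.022,0,.0025]
W=lambda L:o+(np.array(L)/1000.)@B.T
f=cv2.resize(f[180:310,250:390],None,fx=4.6,fy=4.6,interpolation=cv2.INTER_CUBIC)
def dr(P,c):
    for u,v in proj(p,0,P): cv2.circle(f,(int((u-250+.5)*4.6),int((v-180+.5)*4.6)),2,c,-1)
dr(W([[57,25,6],[57,-25,6],[-45,28,8],[-45,-28,8],[-45,28,0],[-45,-28,0]]),(255,0,255))
dr(xf(q,np.array([[0,15,68],[0,-15,68],[48,19,49],[48,-19,49],[10.5,19,12],[67,-50,8],[67,130,8],[15.5,105,94]])/1000),(0,255,255))
cv2.imwrite("pics/side5.png",f)
S=R.from_euler("z",-q[2])
print(s["time_s"],tcp_in_stand(s,q),S.apply(W([[-45,0,0],[57,0,6]])-[q[0],q[1],0]))
```

```text
6.7 [0.0723649  0.00025857 0.10728977] [[0.02657568 0.00039052 0.05831448]
 [0.09473897 0.00018896 0.134431  ]]
```

View pics/side5.png

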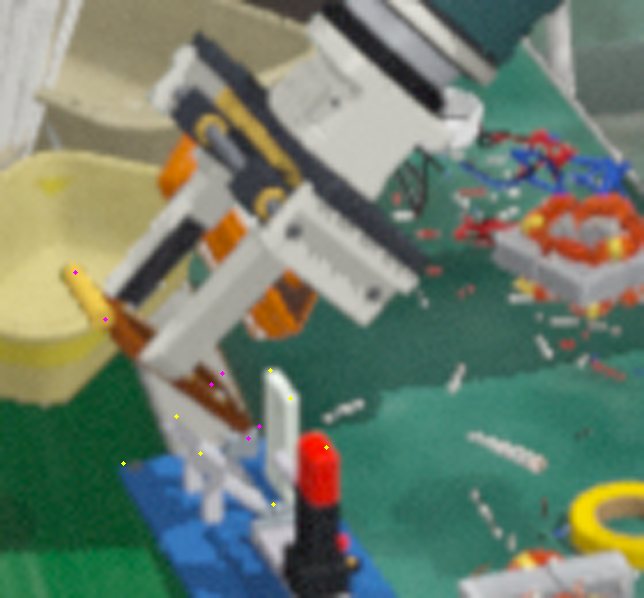

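Run:
```python
from h import *
from cell import arm
q=np.load("stand.npy")
s=arm.get_state()
n=np.array([-1,0,1])*.7071
sl=np.array([1,0,1])*.7071
for L in (.02,.003):
  rel(s,xf(q,tcp(.0065,.008)+L*sl+.0015*n)[0],toolR(q,45))
```

```text
turn [-0.01, 0.16, -0.1] shift [-0.0305, 0.0003, 0.0198]
turn [-0.01, 0.16, -0.1] shift [-0.0475, 0.0003, 0.0199]
```

Call:
{"api": "play_rows", "payload": {"targets": [[[0,0,0],[-0.016,0,0.01],0.05],[[0,0,0],[-0.0305,0,0.0195],0.05],[[0,0,0],[-0.0305,0,0.0195],0.05],[[0,0,0],[-0.0305,0,0.0195],0.05]]}}

```text
time_s: 7.15
position: [0.5859, 0.3386, 0.0719]
eef_rot: [-2.565, -0.848, -1.056]
contact_force: [0.3, -0.6, -0.5]
width: 0.0555
```

```bash
cat > ov.py <<'E'
from h import *
from cell import arm
import sys
def ov(tag,gx=.022,gz=.0025,cams=("side","top"),board=True):
    q=np.load("stand.npy");s=arm.get_state()
    for n in cams:
        p=arm.get_image(n);f=p["frame"].copy()
        M=R.from_rotvec(s["eef_rot"]).as_matrix();B=np.c_[M[:,0],-M[:,1],-M[:,2]]
        o=np.array(s["position"])-B@[gx,0,gz]
        W=lambda L:o+(np.array(L)/1000.)@B.T
        a,b,c,d={"side":(220,310,260,360),"top":(210,300,240,340)}[n];k=6
        f=cv2.resize(f[a:b,c:d],None,fx=k,fy=k,interpolation=cv2.INTER_CUBIC)
        def dr(P,col):
            for u,v in proj(p,0,P): cv2.circle(f,(int((u-c+.5)*k),int((v-a+.5)*k)),2,col,-1)
        if board: dr(W([[57,25,6],[57,-25,6],[-45,28,8],[-45,-28,8],[-45,28,0],[-45,-28,0]]),(255,0,255))
        dr(xf(q,np.array([[0,15,68],[0,-15,68],[48,19,49],[48,-19,49],[10.5,19,12],[67,-50,8],[67,130,8]])/1000),(0,255,255))
        cv2.imwrite(f"pics/{n}{tag}.png",f)
    print("t",s["time_s"],"stand tcp mm",(tcp_in_stand(s,q)*1000).round(1),"F",np.round(s["contact_force"],1),"w",s["width"])
    return s,q
E
python3 - <<'E'
from ov import *
s,q=ov("6",cams=("side",))
n=np.array([-1,0,1])*.7071
sl=np.array([1,0,1])*.7071
for L in (.003,):
  rel(s,xf(q,tcp(.0065,.008)+L*sl+.0015*n)[0],toolR(q,45))
E
```

```text
t 7.15 stand tcp mm [64.8  0.5 71.9] F [ 0.3 -0.6 -0.5] w 0.055497748885021944
turn [-0.03, 0.21, -0.09] shift [-0.0164, 0.0005, -0.0]
```

View pics/side6.png

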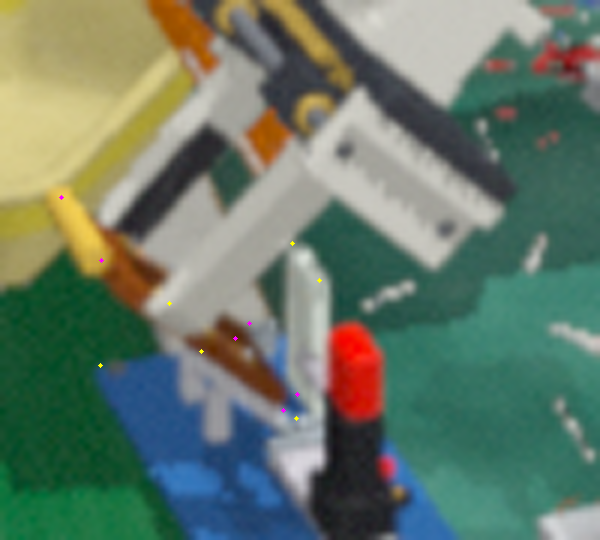

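Call:
{"api": "play_rows", "payload": {"targets": [[[0,0,0],[-0.006,0,0],0.05],[[0,0,0],[-0.011,0,0],0.05],[[0,0,0],[-0.014,0,0],0.05],[[0,0,0],[-0.016,0,0],0.05],[[0,0,0],[-0.016,0,0],0.05]]}}

```text
time_s: 7.7
position: [0.5758, 0.3313, 0.0589]
eef_rot: [-2.565, -0.848, -1.055]
contact_force: [0.0, 0.0, -1.1]
width: 0.0553
```

Run:
```python
from ov import *
s,q=ov("7",cams=("side",))
```

```text
t 7.7 stand tcp mm [52.3  0.6 58.9] F [ 0.   0.  -1.1] w 0.05533132754326667
```

View pics/side7.png

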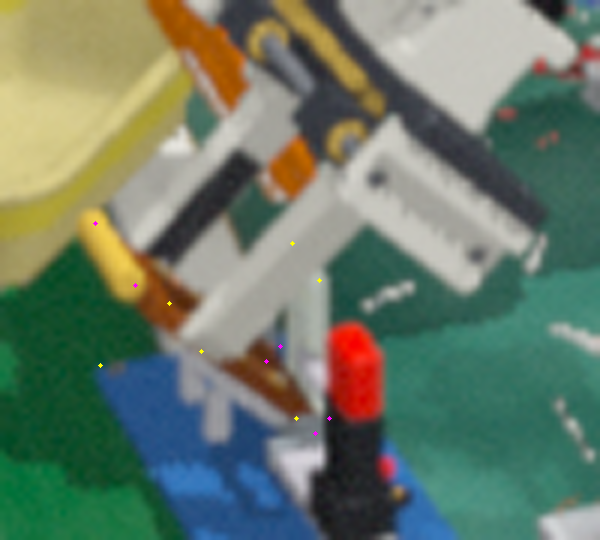

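Call:
{"api": "play_rows", "payload": {"targets": [[[0,0,0],[-0.0015,0,0.0005],0.05],[[0,0,0],[-0.003,0,0.0005],0.05],[[0,0,0],[-0.003,0,0.0005],0.05]]}}

```text
time_s: 8.05
position: [0.5749, 0.3305, 0.0573]
eef_rot: [-2.565, -0.848, -1.057]
contact_force: [3.3, 2.5, 0.5]
width: 0.0559
```

Run:
```python
from h import *
from cell import arm
s=arm.get_state();print(tcp_in_stand(s,np.load("stand.npy")),s["contact_force"],s["wrist_torque"])
```

```text
[0.05116067 0.00056825 0.05726951] [3.28709943 2.52345546 0.45365401] [ 0.23715436 -0.23744075  0.06493601]
```

Call:
{"api": "play_rows", "payload": {"targets": [[[0,0,0],[0,0,0],0.06],[[0,0,0],[0,0,0],0.068],[[0,0,0],[0,0,0],0.074],[[0,0,0],[0,0,0],0.074],[[0,0,0],[0,0,0],0.074]]}}

```text
time_s: 8.55
position: [0.5745, 0.3303, 0.0565]
eef_rot: [-2.565, -0.848, -1.054]
contact_force: [0.1, 0.6, -0.2]
width: 0.074
```

Run:
```python
from ov import *
s,q=ov("8",cams=("side",),board=False)
```

```text
t 8.55 stand tcp mm [50.7  0.7 56.5] F [ 0.1  0.6 -0.2] w 0.07399418287072161
```

View pics/side8.png

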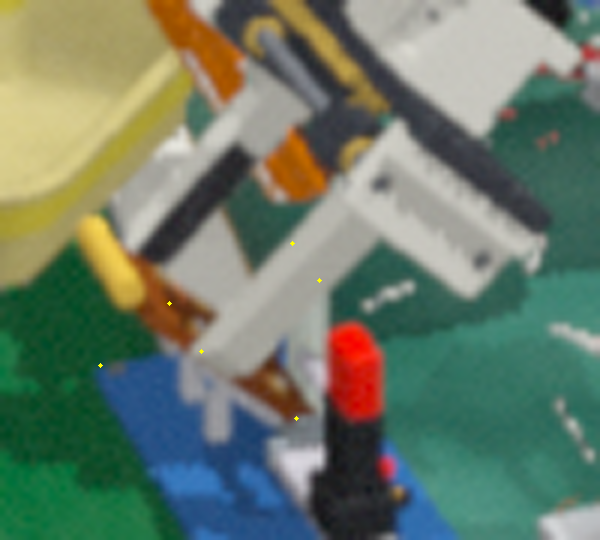

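Call:
{"api": "play_rows", "payload": {"targets": [[[0,0,0],[0,0,-0.02],0.074],[[0,0,0],[0,0,-0.06],0.08],[[0,0,0],[0,0,-0.1],0.08],[[0,0,0],[0,0,-0.14],0.08],[[0,0,0],[0,0,-0.14],0.08]]}}

```text
time_s: 9.1
position: [0.4953, 0.2707, 0.1622]
eef_rot: [-2.561, -0.847, -1.066]
contact_force: [1.2, -1.0, 0.6]
width: 0.08
```

Run:
```python
from ov import *
s,q=ov("9",board=False)
print(s["joint_pos"])
```

```text
t 9.1 stand tcp mm [-4.840e+01  1.000e-01  1.622e+02] F [ 1.2 -1.   0.6] w 0.07996516662219891
[ 0.34454296 -0.59209599  2.26438423  0.31374052  0.72704801  1.12203989]
```

View pics/side9.png

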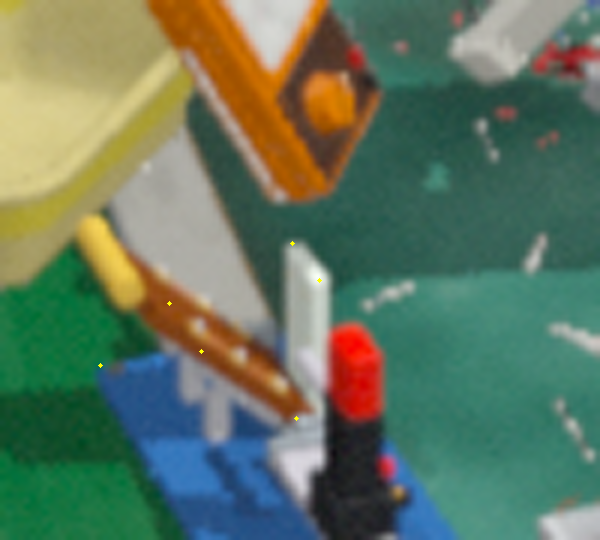

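View pics/top9.png

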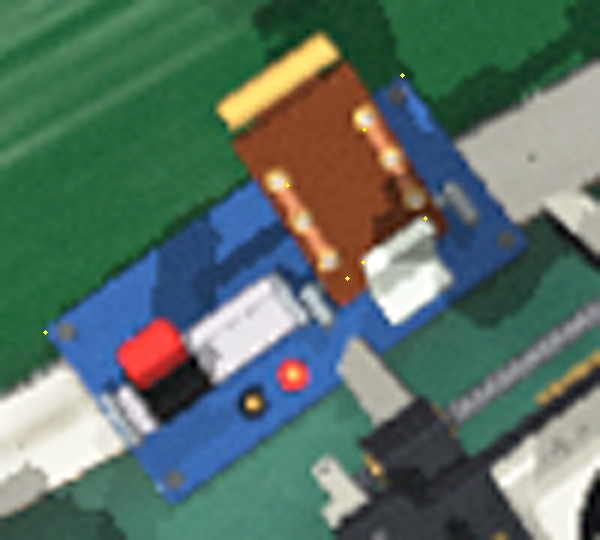

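Run:
```python
from ov import *
q=np.load("stand.npy")
t=arm.get_image("top");sd=arm.get_image("side")
T=lambda u,v:(240+(u+.5)/6-.5,210+(v+.5)/6-.5); S=lambda u,v:(260+(u+.5)/6-.5,220+(v+.5)/6-.5)
for n,e in (("c",[0,0]),("+y",[0,25]),("-y",[0,-25])):
    P=xf(q,np.array([[73,e[1],84]])/1000)
    print(n,"pred top",((proj(t,0,P)-[240,210])*6).round(),"side",((proj(sd,0,P)-[260,220])*6).round())
# least squares bar centre from observations in both views
def f(p):
    r=[]
    for (dy,uvt,uvs) in ((25,(225,118),(127,290)),(-25,(330,48),(92,228))):
        P=xf(q,[[p[0],p[1]+dy/1000,p[2]]])
        r+=list((proj(t,0,P)[0]-T(*uvt)))+list((proj(sd,0,P)[0]-S(*uvs)))
    return np.array(r)
r=least_squares(f,[.073,0,.084]);print(r.x*1000,f(r.x).round(1))
```

```text
c pred top [[279.  83.]] side [[116. 254.]]
+y pred top [[227. 120.]] side [[136. 286.]]
-y pred top [[331.  46.]] side [[ 96. 223.]]
[75.79919807  0.29063203 83.64312238] [ 0.  -0.1  0.8  0.2 -0.2 -0.8 -0.   0. ]
```

Run:
```python
from ov import *
q=np.load("stand.npy");s=arm.get_state()
rel(s,xf(q,[[.074,.0003,.140]])[0],toolR(q,0))
```

```text
turn [-0.1, -44.64, -0.07] shift [0.0762, 0.0003, 0.096]
```

Call:
{"api": "play_rows", "payload": {"targets": [[[0,-44.6,0],[0.076,0,0.06],0.08],[[0,-44.6,0],[0.076,0,0.06],0.08],[[0,-44.6,0],[0.076,0,0.096],0.08],[[0,-44.6,0],[0.076,0,0.096],0.08],[[0,-44.6,0],[0.076,0,0.096],0.08],[[0,-44.6,0],[0.076,0,0.096],0.08],[[0,-44.6,0],[0.076,0,0.096],0.08],[[0,-44.6,0],[0.076,0,0.096],0.08]]}}

```text
time_s: 10.1
position: [0.5937, 0.3451, 0.1374]
eef_rot: [-2.981, -0.988, 0.006]
contact_force: [1.0, -0.9, 0.5]
width: 0.0797
```

Run:
```python
from ov import *
s,q=ov("10",board=False,cams=("side",))
rel(s,xf(q,[[.074,.0003,.080]])[0],toolR(q,0))
print(s["joint_pos"])
```

```text
t 10.1 stand tcp mm [ 74.9   1.  137.4] F [ 1.  -0.9  0.5] w 0.07971784159265383
turn [-0.14, 0.19, 0.03] shift [-0.0007, 0.0009, 0.0574]
[0.48850685 0.17500467 1.5082334  0.00196685 1.46195748 1.41877294]
```

View pics/side10.png

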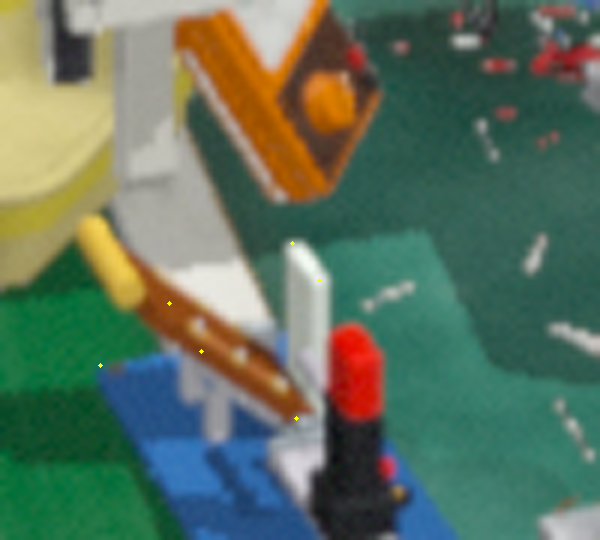

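Call:
{"api": "play_rows", "payload": {"targets": [[[0,0,0],[-0.0005,0.0005,0.03],0.072],[[0,0,0],[-0.0005,0.0005,0.05],0.072],[[0,0,0],[-0.0005,0.0005,0.057],0.072],[[0,0,0],[-0.0005,0.0005,0.057],0.072]]}}

```text
time_s: 10.55
position: [0.5924, 0.3431, 0.0832]
eef_rot: [-2.98, -0.986, -0.001]
contact_force: [-0.1, 0.2, 0.6]
width: 0.0719
```

Run:
```python
from ov import *
s,q=ov("11",board=False)
```

```text
t 10.55 stand tcp mm [72.7  0.2 83.2] F [-0.1  0.2  0.6] w 0.07193122745608381
```

View pics/side11.png

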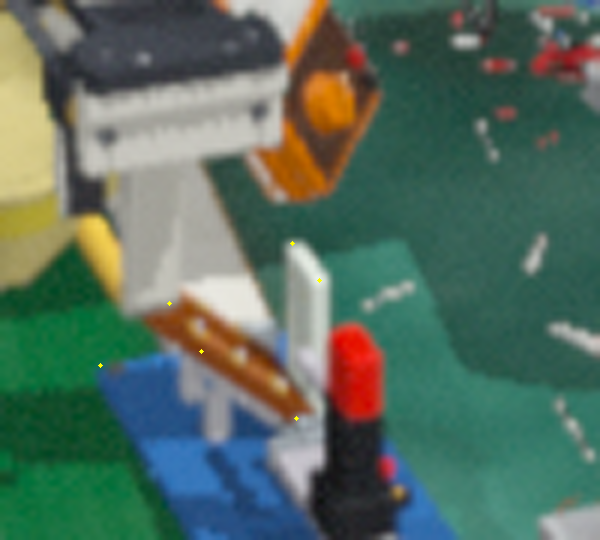

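View pics/top11.png

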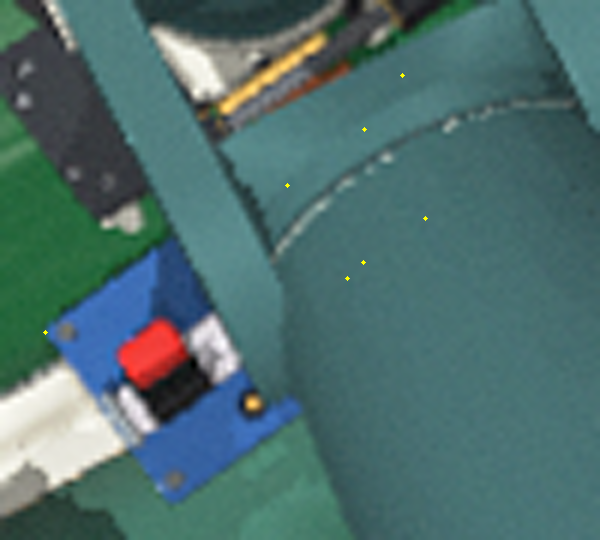

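Call:
{"api": "play_rows", "payload": {"targets": [[[0,0,0],[0.002,0,0.002],0.072],[[0,0,0],[0.002,0,0.002],0.06],[[0,0,0],[0.002,0,0.002],0.045],[[0,0,0],[0.002,0,0.002],0.045],[[0,0,0],[0.002,0,0.002],0.045],[[0,0,0],[0.002,0,0.002],0.045],[[0,0,0],[0.002,0,0.002],0.045]], "grip_force": 15}}

```text
time_s: 11.35
position: [0.5948, 0.3447, 0.0826]
eef_rot: [-2.98, -0.987, -0.003]
contact_force: [0.1, 0.1, 1.9]
width: 0.0498
```

Run:
```python
from ov import *
s,q=ov("12",board=False,cams=("side",))
```

```text
t 11.35 stand tcp mm [75.5  0.1 82.6] F [0.1 0.1 1.9] w 0.04977822074578928
```

View pics/side12.png

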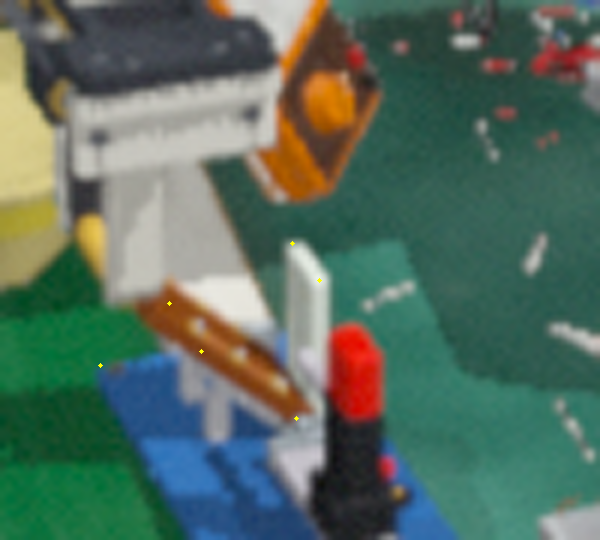

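Run:
```python
import numpy as np
def bar(a,lift):
    c=np.array([8*np.cos(a)+.5,8+lift])
    return c+102*np.array([np.sin(a),np.cos(a)])+6*np.array([-np.cos(a),np.sin(a)])
b0=bar(np.pi/4,0);print(b0)
off=np.array([0,-2.5]) # bar in tool (x,z)
for d in (0,7.5,15,22.5,30,37.5,45):
    a=np.radians(45-d);r=np.radians(d)
    D=bar(a,1.0 if 0<d<45 else .5*(d>0))-b0
    # tool axes x=stand x, z=-stand z ; rotated tool: x'=(cos,sin up) z'=(sin,-cos)
    # offset world: offx*x' + offz*z'
    ow0=np.array([0,-1])*off[1]; ow=np.array([np.sin(r),-np.cos(r)])*off[1]
    T=D-(ow-ow0)
    print(d,"tool shift x %.1f z %.1f"%(T[0],-T[1]))
```

```text
[74.03910524 84.36753237]
0 tool shift x 0.0 z -0.0
7.5 tool shift x -9.5 z -9.2
15 tool shift x -20.2 z -16.1
22.5 tool shift x -31.7 z -21.4
30 tool shift x -44.0 z -25.0
37.5 tool shift x -56.7 z -27.1
45 tool shift x -69.8 z -26.9
```

Call:
{"api": "play_rows", "payload": {"targets": [[[0,3.7,0],[-0.0047,0,-0.0049],0.045],[[0,7.5,0],[-0.0095,0,-0.0092],0.045],[[0,11.2,0],[-0.0148,0,-0.0128],0.045],[[0,15,0],[-0.0202,0,-0.0161],0.045],[[0,18.8,0],[-0.0259,0,-0.0189],0.045],[[0,22.5,0],[-0.0317,0,-0.0214],0.045],[[0,26.2,0],[-0.0378,0,-0.0234],0.045],[[0,30,0],[-0.044,0,-0.025],0.045],[[0,33.8,0],[-0.0503,0,-0.0262],0.045],[[0,37.5,0],[-0.0567,0,-0.0271],0.045]]}}

```text
time_s: 12.4
position: [0.5488, 0.3105, 0.1093]
eef_rot: [-2.652, -0.877, -0.907]
contact_force: [0.8, -0.6, -0.8]
width: 0.0497
```

Run:
```python
from ov import *
s,q=ov("13",board=False)
```

```text
t 12.4 stand tcp mm [1.820e+01 1.000e-01 1.093e+02] F [ 0.8 -0.6 -0.8] w 0.04973639820426052
```

View pics/side13.png

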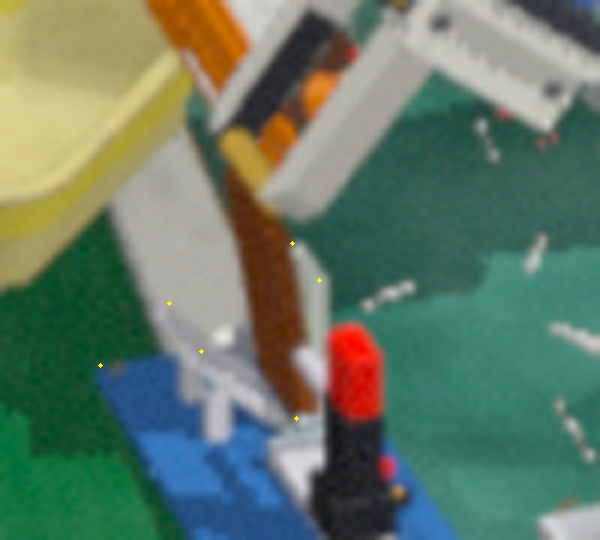

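View pics/top13.png

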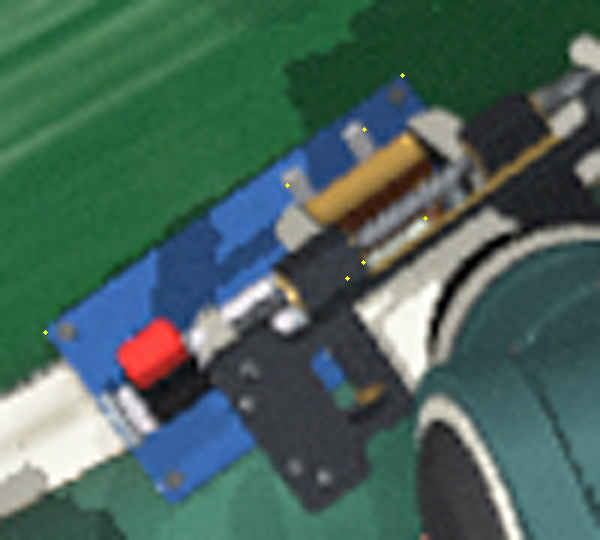

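Call:
{"api": "play_rows", "payload": {"targets": [[[0,2.5,0],[-0.0035,0,-0.0026],0.045],[[0,5,0],[-0.007,0,-0.0052],0.045],[[0,7.5,0],[-0.0105,0,-0.0078],0.045],[[0,7.5,0],[-0.0113,0,-0.0081],0.045],[[0,7.5,0],[-0.0113,0,-0.0081],0.045]]}}

```text
time_s: 13.0
position: [0.5381, 0.3026, 0.1095]
eef_rot: [-2.56, -0.846, -1.063]
contact_force: [-2.2, 1.5, 3.1]
width: 0.0496
```

Run:
```python
from ov import *
s,q=ov("14",board=False)
print(s["eef_rot"])
```

```text
t 13.0 stand tcp mm [  4.9   0.2 109.5] F [-2.2  1.5  3.1] w 0.0496283413945768
[-2.55973796 -0.84623781 -1.06344482]
```

View pics/side14.png

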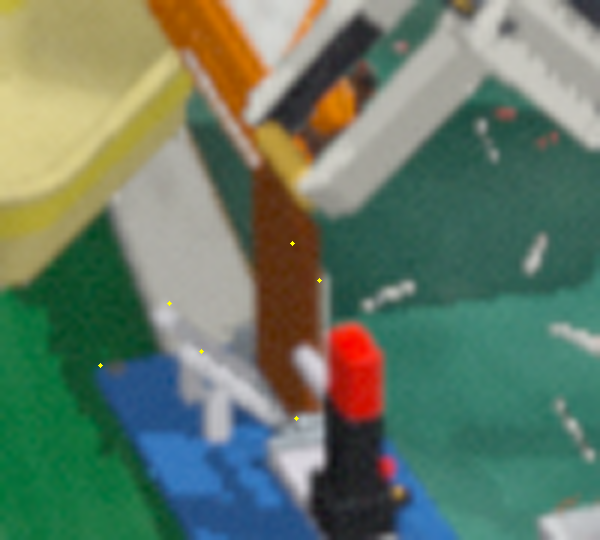

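View pics/top14.png

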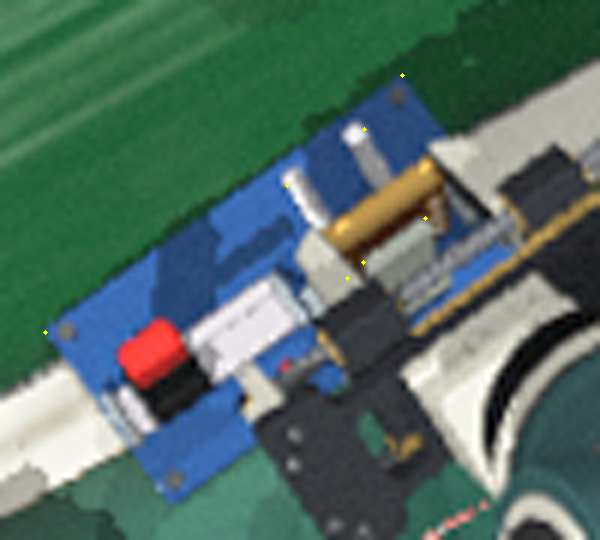

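Call:
{"api": "play_rows", "payload": {"targets": [[[0,0,0],[-0.001,0,-0.001],0.045],[[0,0,0],[-0.0018,0,-0.0018],0.045],[[0,0,0],[-0.0018,0,-0.0018],0.045]]}}

```text
time_s: 13.4
position: [0.5362, 0.3012, 0.1094]
eef_rot: [-2.56, -0.846, -1.064]
contact_force: [0.5, 3.6, 5.2]
width: 0.0497
```

Run:
```python
from ov import *
s,q=ov("15",board=False)
print(R.from_euler("z",-q[2]).apply(s["contact_force"]))
```

```text
t 13.4 stand tcp mm [2.500e+00 1.000e-01 1.094e+02] F [0.5 3.6 5.2] w 0.04966555741576803
[2.53410513 2.57065362 5.15806168]
```

View pics/side15.png

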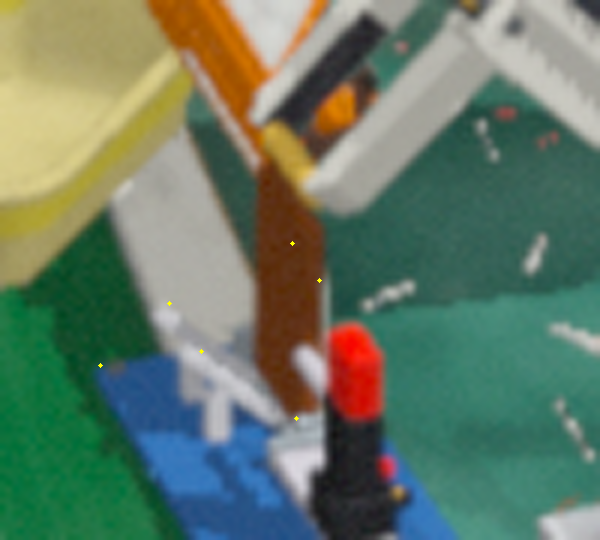

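Call:
{"api": "play_rows", "payload": {"targets": [[[0,0,0],[0,0,0],0.053],[[0,0,0],[0,0,0],0.058],[[0,0,0],[0,0,0],0.064],[[0,0,0],[0,0,0],0.07],[[0,0,0],[0,0,0],0.07]]}}

```text
time_s: 14.0
position: [0.5359, 0.3008, 0.1086]
eef_rot: [-2.56, -0.847, -1.063]
contact_force: [-0.3, 0.3, -0.6]
width: 0.0696
```

Run:
```python
from ov import *
s,q=ov("16",board=False)
```

```text
t 14.0 stand tcp mm [2.100e+00 1.000e-01 1.086e+02] F [-0.3  0.3 -0.6] w 0.06958597699093642
```

View pics/side16.png

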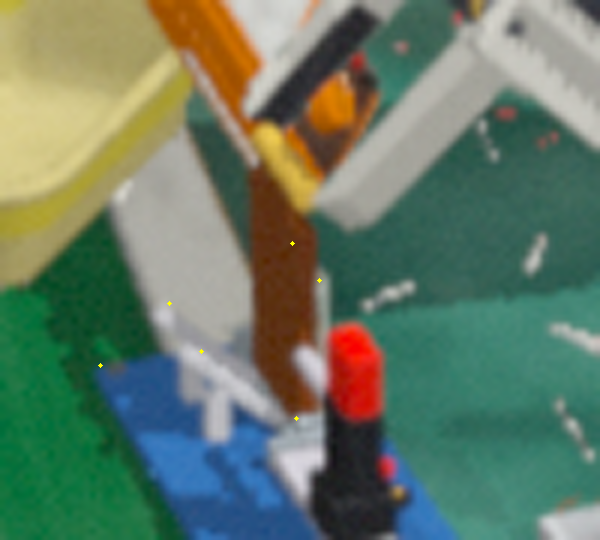

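View pics/top16.png

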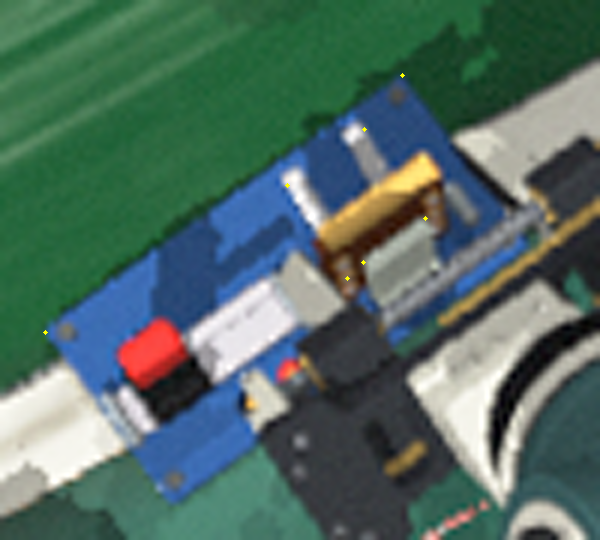

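Call:
{"api": "play_rows", "payload": {"targets": [[[0,0,0],[0,0,0],0.075],[[0,0,0],[0,0,0],0.075]]}}

```text
time_s: 14.3
position: [0.5359, 0.3009, 0.1089]
eef_rot: [-2.56, -0.846, -1.063]
contact_force: [-0.4, 0.3, -0.6]
width: 0.0745
```

Run:
```python
from ov import *
s,q=ov("17",board=False)
```

```text
t 14.3 stand tcp mm [2.200e+00 1.000e-01 1.089e+02] F [-0.4  0.3 -0.6] w 0.07452643912905135
```

View pics/side17.png

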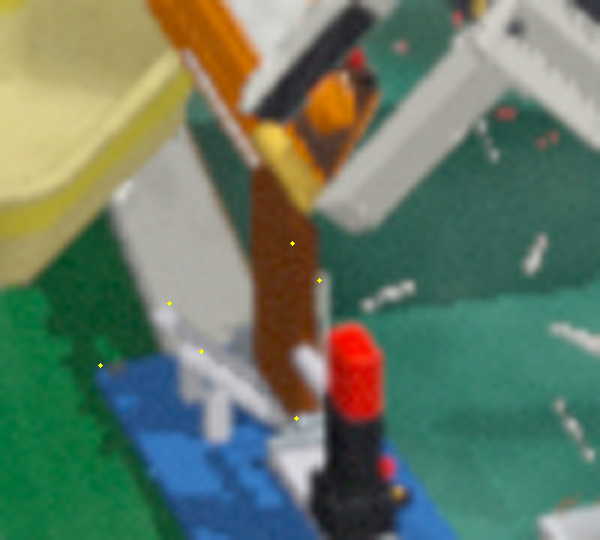

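View pics/top17.png

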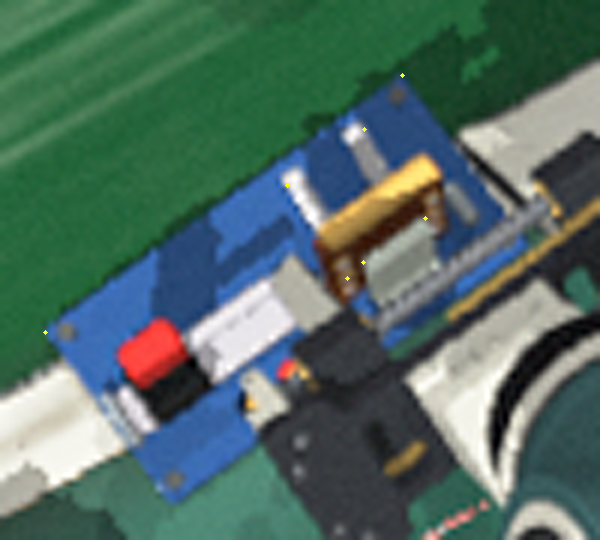

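Run:
```python
from ov import *
q=np.load("stand.npy")
t=arm.get_image("top");sd=arm.get_image("side")
T=lambda u,v:(240+(u+.5)/6-.5,210+(v+.5)/6-.5); S=lambda u,v:(260+(u+.5)/6-.5,220+(v+.5)/6-.5)
def f(p):
    r=[]
    for (dy,uvt,uvs) in ((25,(322,245),(308,198)),(-25,(435,165),(268,132))):
        P=xf(q,[[p[0],p[1]+dy/1000,p[2]]])
        r+=list((proj(t,0,P)[0]-T(*uvt)))+list((proj(sd,0,P)[0]-S(*uvs)))
    return np.array(r)
r=least_squares(f,[.005,0,.11]);print(r.x*1000,f(r.x).round(1))
# plate: where would foot edge / top edge project in side for upright back at x=8 / 10
for bx in (8,10):
  P=xf(q,np.array([[bx,28,22],[bx,28,98],[bx,-28,98],[bx-8,28,98]])/1000); print(bx,((proj(sd,0,P)-[260,220])*6).round().tolist(),((proj(t,0,P)-[240,210])*6).round().tolist())
```

```text
[  6.32680322   0.62057017 110.51261175] [ 0.5 -0.6  0.7 -0.4 -0.6 -0.1 -0.1  0.6]
8 [[308.0, 403.0], [308.0, 227.0], [258.0, 159.0], [328.0, 223.0]] [[329.0, 288.0], [317.0, 247.0], [435.0, 161.0], [329.0, 263.0]]
10 [[303.0, 404.0], [303.0, 227.0], [253.0, 160.0], [323.0, 224.0]] [[326.0, 284.0], [314.0, 242.0], [432.0, 157.0], [326.0, 259.0]]
```

Call:
{"api": "play_rows", "payload": {"targets": [[[0,0,0],[0,0,-0.02],0.075],[[0,0,0],[0,0,-0.05],0.075],[[0,0,0],[0,0,-0.09],0.075],[[0,0,0],[0,0,-0.09],0.075]]}}

```text
time_s: 14.9
position: [0.4845, 0.2621, 0.178]
eef_rot: [-2.556, -0.846, -1.074]
contact_force: [0.6, -0.9, 0.4]
width: 0.0749
```

Run:
```python
from ov import *
s,q=ov("18",board=False)
rel(s,xf(q,[[.0155,.150,.15]])[0],toolR(q,0))
print(s["joint_pos"])
```

```text
t 14.9 stand tcp mm [-62.2  -0.3 178. ] F [ 0.6 -0.9  0.4] w 0.07491294564393129
turn [0.07, -45.55, -0.04] shift [0.0344, -0.1504, 0.0749]
[ 0.33007978 -0.64778435  2.27212441  0.31555556  0.77161791  1.12067411]
```

View pics/side18.png

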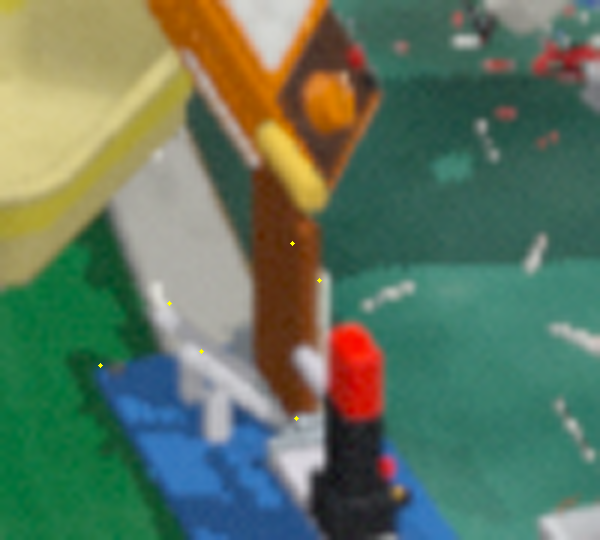

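View pics/top18.png

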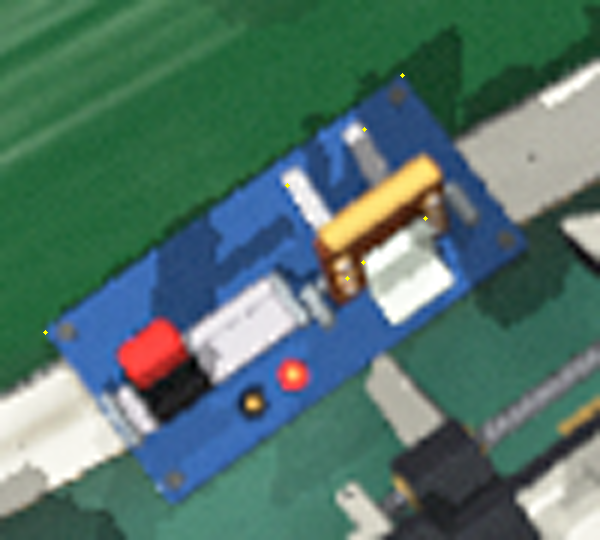

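Call:
{"api": "play_rows", "payload": {"targets": [[[0,-45.5,0],[0.034,-0.14,0.075],0.04],[[0,-45.5,0],[0.034,-0.14,0.075],0.01],[[0,-45.5,0],[0.034,-0.14,0.075],0],[[0,-45.5,0],[0.034,-0.14,0.075],0],[[0,-45.5,0],[0.034,-0.14,0.075],0],[[0,-45.5,0],[0.034,-0.14,0.075],0],[[0,-45.5,0],[0.034,-0.14,0.075],0],[[0,-45.5,0],[0.034,-0.14,0.075],0]]}}

```text
time_s: 15.8
position: [0.4633, 0.4216, 0.1411]
eef_rot: [2.981, 0.987, -0.012]
contact_force: [0.1, -0.4, -0.3]
width: 0.0156
```

Run:
```python
from ov import *
s,q=ov("19",board=False)
p=arm.get_image("side");cv2.imwrite("pics/side19b.png",cv2.resize(p["frame"][190:340,240:420],None,fx=4,fy=4,interpolation=cv2.INTER_CUBIC))
t=arm.get_image("top")
print([ (ray(t,(x,y),.04)) for x,y in ((205,300),(233,290),(218,285))])
rel(s,xf(q,[[.0155,.138,.074]])[0],toolR(q,0))
print(s["joint_pos"])
```

```text
t 15.8 stand tcp mm [ 15.9 140.3 141.1] F [ 0.1 -0.4 -0.3] w 0.015551110496126785
[array([0.42025653, 0.53530919, 0.04      ]), array([0.44364101, 0.47048467, 0.04      ]), array([0.4556913 , 0.50633563, 0.04      ])]
turn [-0.09, 0.44, -0.01] shift [0.0001, 0.0024, 0.0671]
[0.69659993 0.0469903  1.64087989 0.00199834 1.46137423 1.62754641]
```

View pics/side19b.png

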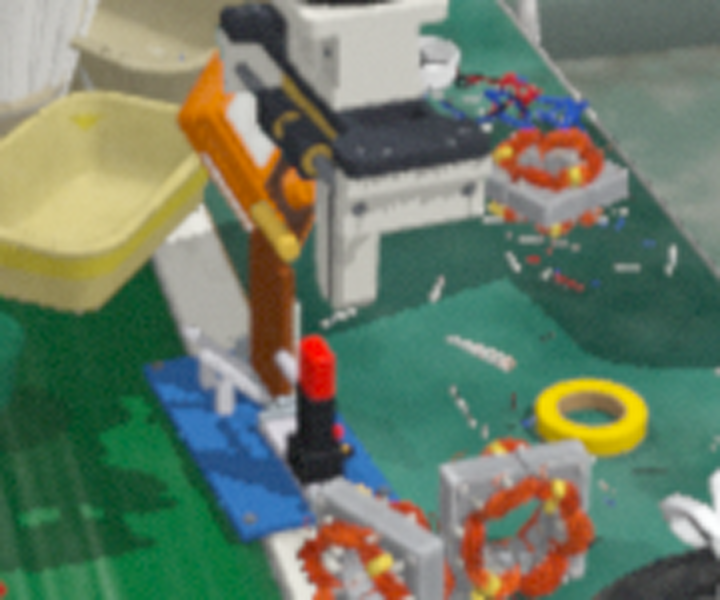

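View pics/top19.png

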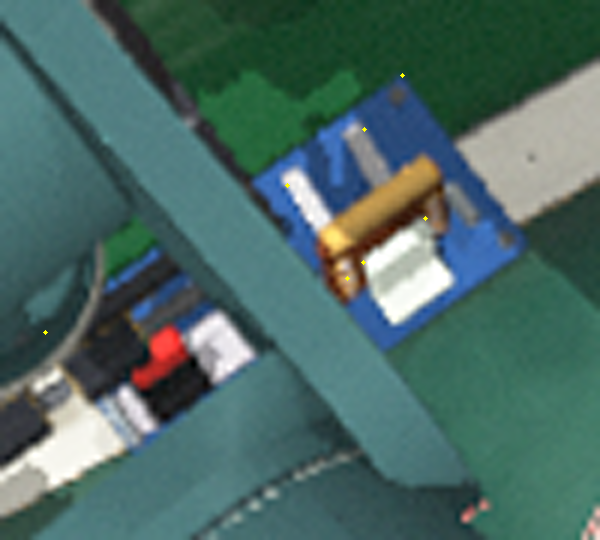

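Call:
{"api": "play_rows", "payload": {"targets": [[[0,0.4,0],[0,0.001,0.03],0],[[0,0.4,0],[0,0.001,0.05],0],[[0,0.4,0],[0,0.001,0.066],0],[[0,0.4,0],[0,0.001,0.066],0],[[0,0.4,0],[0,0.001,0.066],0]]}}

```text
time_s: 16.5
position: [0.4635, 0.4203, 0.0786]
eef_rot: [-2.981, -0.987, -0.001]
contact_force: [0.5, -0.3, 0.6]
width: 0.0005
```

Run:
```python
from ov import *
s,q=ov("20",board=False,cams=("side",))
```

```text
t 16.5 stand tcp mm [ 15.4 139.1  78.6] F [ 0.5 -0.3  0.6] w 0.0004978924976104067
```

View pics/side20.png

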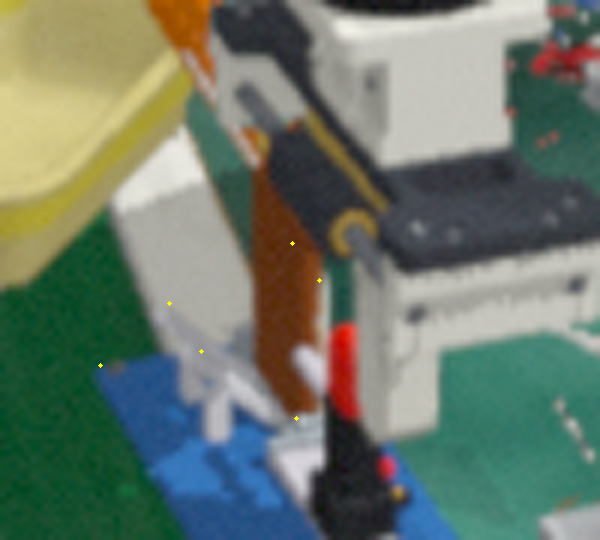

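Call:
{"api": "play_rows", "payload": {"targets": [[[0,0,0],[0,0.005,0],0],[[0,0,0],[0,0.01,0],0],[[0,0,0],[0,0.014,0],0],[[0,0,0],[0,0.018,0],0],[[0,0,0],[0,0.022,0],0],[[0,0,0],[0,0.026,0],0],[[0,0,0],[0,0.03,0],0],[[0,0,0],[0,0.034,0],0],[[0,0,0],[0,0.034,0],0]]}}

```text
time_s: 17.45
position: [0.4839, 0.3925, 0.0776]
eef_rot: [-2.981, -0.986, 0.0]
contact_force: [-0.3, 0.7, 0.4]
width: 0.0005
```

Run:
```python
from ov import *
s,q=ov("21",board=False)
print(R.from_euler("z",-q[2]).apply(s["contact_force"]))
```

```text
t 17.45 stand tcp mm [ 15.1 104.6  77.6] F [-0.3  0.7  0.4] w 0.0005102411233517392
[0.15902879 0.70329806 0.44750214]
```

View pics/side21.png

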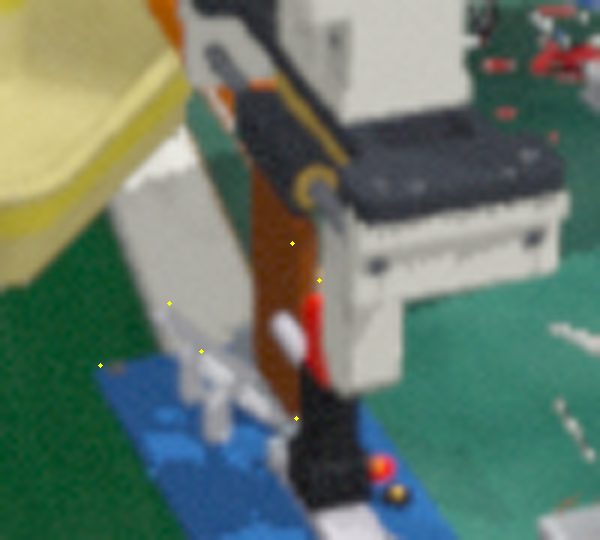

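View pics/top21.png

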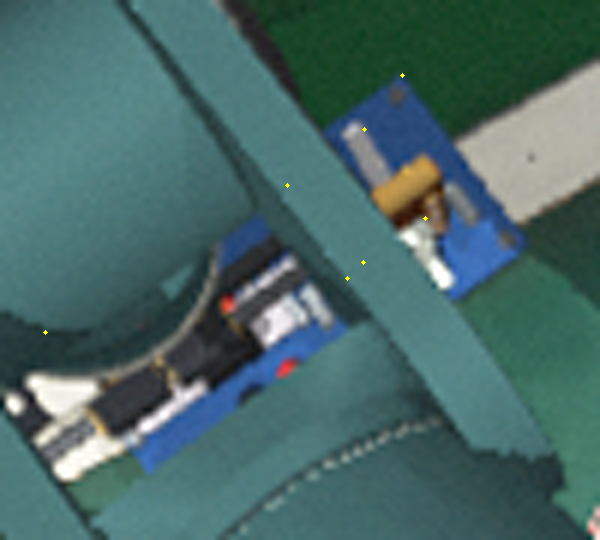

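Call:
{"api": "play_rows", "payload": {"targets": [[[0,0,0],[0,0.003,0],0],[[0,0,0],[0,0.006,0],0],[[0,0,0],[0,0.009,0],0],[[0,0,0],[0,0.0115,0],0],[[0,0,0],[0,0.013,0],0],[[0,0,0],[0,0.013,0],0]]}}

```text
time_s: 18.15
position: [0.4916, 0.3823, 0.0777]
eef_rot: [-2.981, -0.986, -0.0]
contact_force: [0.8, 0.3, 0.9]
width: 0.0009
```

Run:
```python
from ov import *
s,q=ov("22",board=False,cams=("side",))
print(R.from_euler("z",-q[2]).apply(s["contact_force"]))
```

```text
t 18.15 stand tcp mm [15.2 91.8 77.7] F [0.8 0.3 0.9] w 0.0008993944953581981
[ 0.81348985 -0.28348337  0.85166869]
```

View pics/side22.png

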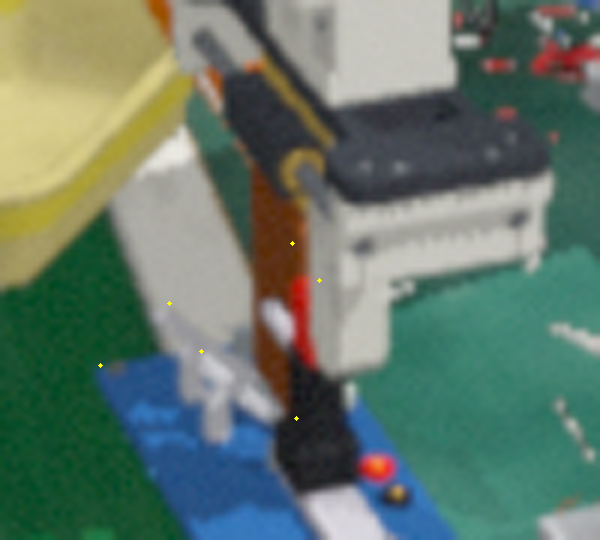

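Close to the end stop, so I'll creep on until the force rises.

Call:
{"api": "play_rows", "payload": {"targets": [[[0,0,0],[0,0.001,0],0],[[0,0,0],[0,0.002,0],0],[[0,0,0],[0,0.003,0],0],[[0,0,0],[0,0.003,0],0]]}}

```text
time_s: 18.6
position: [0.4933, 0.3801, 0.0778]
eef_rot: [-2.981, -0.987, -0.0]
contact_force: [-0.4, 1.1, 0.5]
width: 0.0005
```

Run:
```python
from h import *
from cell import arm
s=arm.get_state();q=np.load("stand.npy");print(tcp_in_stand(s,q)*1000,R.from_euler("z",-q[2]).apply(s["contact_force"]))
```

```text
[15.2591637  89.09454804 77.7528148 ] [0.31059499 1.11594168 0.51282774]
```

Call:
{"api": "play_rows", "payload": {"targets": [[[0,0,0],[0,0.001,0],0],[[0,0,0],[0,0.002,0],0],[[0,0,0],[0,0.002,0],0]]}}

```text
time_s: 18.9
position: [0.4945, 0.3784, 0.0777]
eef_rot: [-2.981, -0.987, -0.0]
contact_force: [-0.3, 1.3, 0.5]
width: 0.0002
```

Run:
```python
from h import *
from cell import arm
s=arm.get_state();q=np.load("stand.npy");print(tcp_in_stand(s,q)*1000,R.from_euler("z",-q[2]).apply(s["contact_force"]))
```

```text
[15.22182512 87.04223899 77.74330898] [0.48385118 1.21986125 0.46408083]
```

Call:
{"api": "play_rows", "payload": {"targets": [[[0,0,0],[0,0.001,0],0],[[0,0,0],[0,0.002,0],0],[[0,0,0],[0,0.002,0],0]]}}

```text
time_s: 19.2
position: [0.4948, 0.3781, 0.0778]
eef_rot: [-2.978, -0.987, 0.001]
contact_force: [-7.2, 10.1, 2.7]
width: 0.0005
```

Run:
```python
from ov import *
s,q=ov("23",board=False,cams=("side",));print(R.from_euler("z",-q[2]).apply(s["contact_force"]))
```

```text
t 19.2 stand tcp mm [15.3 86.6 77.8] F [-7.2 10.1  2.7] w 0.0004772408911555394
[ 0.2149823  12.37822529  2.6517101 ]
```

View pics/side23.png

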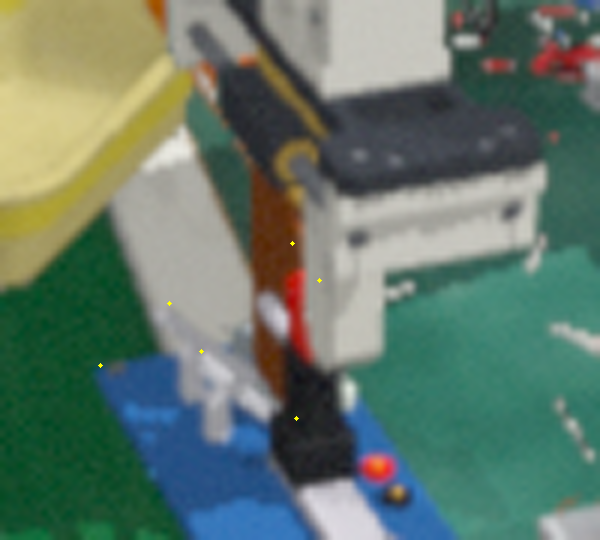

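Call:
{"api": "play_rows", "payload": {"targets": [[[0,0,0],[0,-0.006,0],0],[[0,0,0],[0,-0.02,0],0],[[0,0,0],[0,-0.03,-0.02],0],[[0,0,0],[0,-0.03,-0.07],0],[[0,0,0],[0,-0.03,-0.12],0],[[0,0,0],[-0.05,-0.05,-0.15],0],[[0,0,0],[-0.1,-0.08,-0.15],0],[[0,0,0],[-0.1,-0.1,-0.15],0],[[0,0,0],[-0.1,-0.1,-0.15],0]]}}

```text
time_s: 20.15
position: [0.3527, 0.3984, 0.229]
eef_rot: [-2.978, -0.99, -0.003]
contact_force: [0.2, 0.2, 0.3]
width: 0.0007
```

Run:
```python
from ov import *
s,q=ov("24",board=False)
t=arm.get_image("top");sd=arm.get_image("side")
for y in (60,64):
  P=xf(q,np.array([[15.5,y,94]])/1000); print(((proj(t,0,P)-[240,210])*6).round(),((proj(sd,0,P)-[260,220])*6).round())
cv2.imwrite("pics/topf.png",t["frame"])
```

```text
t 20.15 stand tcp mm [-86.6 187.7 229. ] F [0.2 0.2 0.3] w 0.0006603972325040267
[[238. 283.]] [[318. 281.]]
[[230. 289.]] [[322. 286.]]
```

View pics/side24.png

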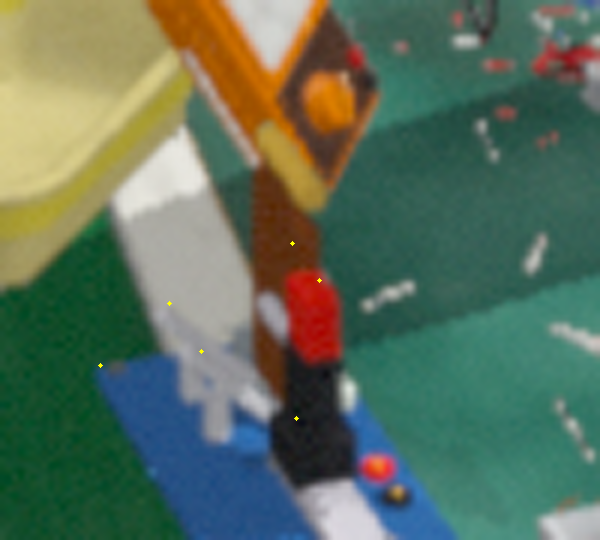

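View pics/top24.png

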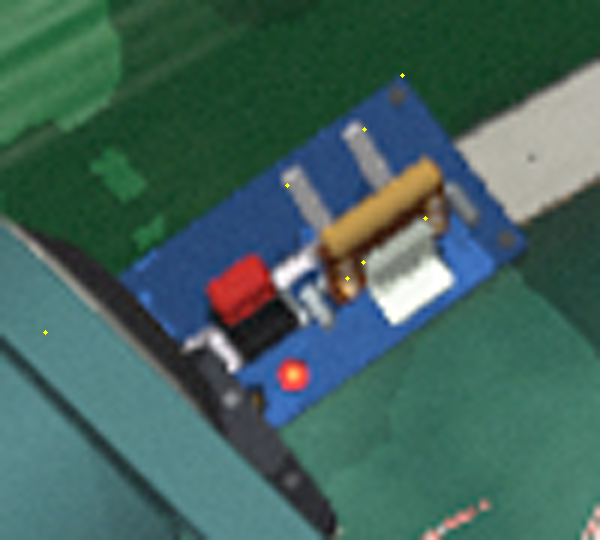

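View pics/topf.png

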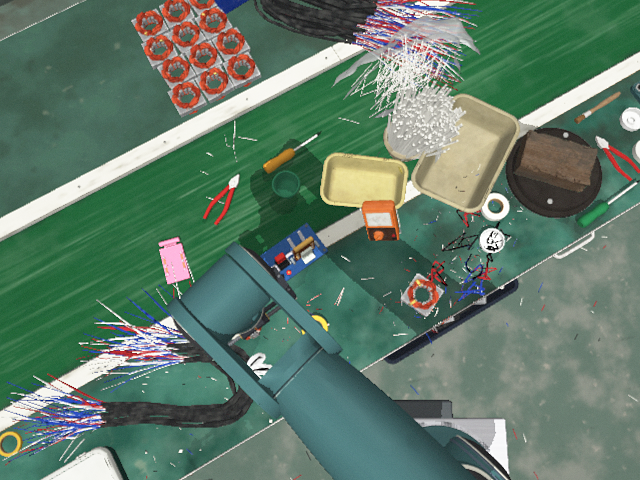

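The keeper's red top is at (243,283) in the zoomed view, against a predicted home position of (238,283). The board stands upright with its bar at (380,207), the bystanders haven't moved and the tool is clear, so I'm handing in.

Run:
```python
from cell import arm
print(arm.close_job())
```

```text
the job is handed in; nothing more can be done
None
```

The job is done and handed in at about 20 s of the 67 s. No verdict came back.

- **Loading:** I gripped the brown board by its long edges and lowered it at 45° until its foot touched the white wall. I then let it go on the rest, and both cameras showed it lying there.
- **Straightening:** I took it again by the two ends of the brass bar and swung it upright. A light push met the wall at about 2.5 N and the floor at about 5 N before I let go.
- **Keeper:** I pushed it with closed fingers until the resistance jumped from about 1 N to 12 N, which I took as the end stop. I then backed off and lifted clear.

**Last checks:**
- **Board:** It looked upright in both views, and its foot appeared to be in the slot. The bar was near its expected 110 mm height when I measured it before the keeper push.
- **Keeper:** The red top was within about 1 pixel (roughly 2 mm) of its predicted home position.
- **Cap, tapes and cup:** They looked unmoved in the last top view, although the arm hid part of the yellow tape.
- **Arm:** The tool was clear, with a wrist force of about 0.4 N.

**Small disagreements:**
- **Board settling:** After release the bar moved back about 3 mm from the wall and then stayed put. That should be about 0.03 rad of lean or a small shift in the slot, both within tolerance.
- **Camera offset:** The side camera placed the stand about 1.5–2 pixels off from the top camera, so I made the last part of the fits by touch.

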